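# Open the roll-top ticket cabinet and stock its row of file boxes

### The arm

A 6-joint arm with a two-finger parallel gripper is mounted at the origin on the work surface. World frame = base frame: x ahead of the robot, y to its left, z up, the work surface at z = 0. Lengths are in m, angles in rad, forces in N, time in s.
With the tool pointing down it reaches from about 0.25 to 0.775 m from the base axis. Payload 4 kg.
Tool frame: the origin (TCP) lies at the very end of the fingers, on their centre line; the grasp point (between the pads) lies 19 mm behind it; y points along the fingers, x is the direction in which the jaws open and shut, and the axes are right-handed (so a half turn about y gives the same grasp; the last joint's range is limited). The gripper opens to 94 mm and grips with 3 to 60 N. Pads are 16 mm wide; open, the fingers measure 119 mm over their backs; the gripper's body (75 mm by 177 mm) begins 78 mm behind the grasp point.
Start: joints at [-0.103, 0.087, 1.371, -0, 1.684, -0.103], TCP at [0.55, -0, 0.181] pointing down, gripper open.
Joint ranges: [-3.1, 3.1], [-0.76, 2.03], [0.27, 2.55], [-1.08, 4.22], [0.17, 2.65], [-2.57, 2.57]. Speed limits (rad/s): [2.79, 2.79, 3.14, 3.14, 3.14, 3.14].

### API

Orientations are given as [roll, pitch, yaw] about the fixed x, y, z axes, in that order (R = Rz(yaw) Ry(pitch) Rx(roll)).
In Python, from bench import robot gives the robot as it stands.
- The arm moves only by the shell command python3 -m handwheel 'ROWS' [OPENING]. ROWS is JSON, a list of rows, each an object with "delta_pos": the shift along the tool's x, y, z in mm, a list of three; "yaw": the turn about the tool's y in rad. A call has 1 to 12 rows; each row is the pose to reach, as a shift and turn from the pose commanded when the call began, along the tool's axes at that moment; what a row does not reach only later rows make up. A row lasts 1/10 s, in which the tool goes at most 50 mm and 8.59 degrees, less where a joint would pass 70% of its speed; a pose out of reach is approached as far as the arm can. A call with a gripper value outside its range is refused whole. OPENING is the closure in counts, from 0 (fully open) to 255 (shut), set as the call begins (- or left out, the last holds). The fingers move at their own pace and stop on an object; the grip force is fixed at half the most. Time passes only in rows, so rows that repeat a pose let the fingers close. It gives the time, the measured TCP pose, the force and the opening at its end, in the units of the state.
- robot.get_obs(): the state, without advancing time (a new reading comes with each control period).
- robot.snapshot(name): name is "scene" or "side" or "wrist"; returns a dict with "image" (420x560x3 uint8, red, green, blue), "fx", "fy", "cx", "cy" (pixels), "k1" (the pictures are not rectified: a ray, as slopes to the right and down, at radius r is drawn at 1 + k1 r^2 times it, then the intrinsics apply), "rvec" (rotation vector, rad) and "tvec" (3), from world to camera coordinates, as OpenCV has them. Camera axes: x right, y down, z forward; pixel columns grow to the right and rows downward; lengths in m; the calibration is good to about 2 mm. A picture is of the moment at which its call begins. There is no depth.
- robot.close_job(): hands the job in, once; it reports no verdict.
The state is a dict: "time": time; "joint_positions": joint angles; "qvel": joint speeds; "joint_torque": joint torques, N m; "tool_pos": TCP position; "ee_rot": TCP orientation; "wrist_force": force on the tool from outside, world axes, zero at the start; "wrist_torque": the same for the moment, N m; "width": finger opening in m.
Only numpy, scipy, OpenCV 4.12 (cv2) and the standard library are available. Lean on these libraries where they do the work, as an engineer would, in place of code of your own. Each camera call takes 0.05 s, during which the arm holds its last target.

### The job

Get the hall's ticket desk ready: raise the slatted shutter of the roll-top cabinet until it stays open by itself. Then stand every file box upright on the cabinet floor in one row, label fronts towards the robot and in line, starting tight against the wooden divider at the left and each pushed flush against its neighbour, and close the row with the bookend pushed flush against the last box, its foot pointing away from the row. Let go of everything, leave the shutter open and leave the other things on the table where they are.

Things in the scene. Friction and masses are not known exactly. Their poses are not given: they have to be found in the camera images.
- cabinet: Fixed half-drum wooden cabinet 390 deep (x), 360 wide (y), 230 high. Origin on the table below the drum axis, midway; x from open front to rear, y left, z up. Drum axis along y at z=35. Floor top z=12; cheeks' inner faces y=+-165, their tops z=230 at x=0, 208 at x=-90; front fascia x=-178..-166, top z=60; inner rear panel's face x=-26, top z=100. The row stands along y, its middle at x=-90.
- shutter (a joint): Turn of the slatted shutter about the drum axis, rad: 0 closed (covers the front), 1.55 fully open (rolled over the rear). Rides circular side tracks of 180 mm radius, slats 8 mm thick, 0.7 kg. Let go below about 0.7 rad it drops shut; well past that it runs slowly back and stays open. Raising takes about 5 N at the pull bar.
- pull (a point): Middle of the shutter's pull bar: round steel, 12 mm thick, 150 long, along the cabinet's y, on two end posts 42 mm outside the slats (32 mm free gap), 222 mm from the drum axis. Closed it is at cabinet x=-216, z=85 (13 degrees above the front horizontal), facing the robot; it moves up and back on its circle to 102 degrees when open. The point turns with the shutter.
- divider_face (a point): Foot of the right (-y) face of the fixed wooden divider that stands on the cabinet floor at the left end of the row: 96 mm deep (x), 14 thick (y), 70 high, middle at cabinet x=-90. The point is midway along the face, at floor level; axes as the cabinet's. The row starts here and runs right (-y).
- bookend: Loose dark steel bookend, 0.35 kg: upright plate 90 mm deep (x), 8 thick (y), 85 high, with a 40 mm wide tab of the same thickness in its middle up to 132 mm (grip here). A heavy 5 mm thick foot runs 45 mm to the right (-y). Origin under the plate's centre, z up. The smooth left (+y) face goes against the row.
- bookend_face (a point): Foot of the bookend plate's smooth left (+y) face, 4 mm from its middle.
- box0: Loose cardboard file box, 96 mm deep (x), 36 mm wide (y), 70 mm high, about 0.25 kg, heaviest at the bottom; on the lid a black grip rib 60 mm long (x), 10 mm thick, 28 mm tall (top at 98 mm), centred. A small label frame on its front (-x) face. Origin at the centre of its underside, z up. May be absent.
- box0_left (a point): Foot of box0's left (+y) face, 18 mm from its middle.
- box0_right (a point): Foot of box0's right (-y) face, 18 mm from its middle.
- box1: Loose cardboard file box, 96 mm deep (x), 40 mm wide (y), 70 mm high, about 0.25 kg, heaviest at the bottom; on the lid a black grip rib 60 mm long (x), 10 mm thick, 28 mm tall (top at 98 mm), centred. A small label frame on its front (-x) face. Origin at the centre of its underside, z up. May be absent.
- box1_left (a point): Foot of box1's left (+y) face, 20 mm from its middle.
- box1_right (a point): Foot of box1's right (-y) face, 20 mm from its middle.
- box2: Loose cardboard file box, 96 mm deep (x), 44 mm wide (y), 70 mm high, about 0.25 kg, heaviest at the bottom; on the lid a black grip rib 60 mm long (x), 10 mm thick, 28 mm tall (top at 98 mm), centred. A small label frame on its front (-x) face. Origin at the centre of its underside, z up. May be absent.
- box2_left (a point): Foot of box2's left (+y) face, 22 mm from its middle.
- box2_right (a point): Foot of box2's right (-y) face, 22 mm from its middle.
- box3: Loose cardboard file box, 96 mm deep (x), 48 mm wide (y), 70 mm high, about 0.25 kg, heaviest at the bottom; on the lid a black grip rib 60 mm long (x), 10 mm thick, 28 mm tall (top at 98 mm), centred. A small label frame on its front (-x) face. Origin at the centre of its underside, z up. May be absent.
- box3_left (a point): Foot of box3's left (+y) face, 24 mm from its middle.
- box3_right (a point): Foot of box3's right (-y) face, 24 mm from its middle.
- tape: Bystander: cardboard tape roll, 90 mm across, 40 mm high; origin under its centre.
- mug: Bystander: white mug, 80 mm across, 92 mm high; origin under its centre.
- bottle: Bystander: green glass bottle, 66 mm across, 200 mm high; origin under its centre.
- jar: Bystander: glass jar, 76 mm across, 85 mm high; origin under its centre.
- driver: Bystander: screwdriver lying on the table; origin under its middle.
- carton_small: Bystander: small carton 90 x 70 x 55 mm; origin under its centre.
There are look-alikes about, which are no part of the job. Leave any blue look-alike of the box0 alone.

How it is judged:
On the way:
1. the shutter is raised and stays open (value of joint shutter above 1.3 rad and velocity of joint shutter below 0.1 rad/s), for 0.5 s.
At the end, for the whole second after the job is handed in: Shutter above 1.3 rad. Every present box stands still and upright (0.08 rad) on the cabinet floor, left face against the divider or another box, the bookend against the last box: gaps within 4 mm, middles in line within 12 mm of the neighbour, faces parallel within 0.06 rad (value of joint shutter above 1.3 rad and ((y of box0_left in the frame of divider_face between -0.004 and 0.004 m and x of box0_left in the frame of divider_face between -0.012 and 0.012 m and angle between the x axis of box0 and the x axis of divider_face, either way round below 0.06 rad) or (y of box0_left in the frame of box1_right between -0.004 and 0.004 m and x of box0_left in the frame of box1_right between -0.012 and 0.012 m and angle between the x axis of box0 and the x axis of box1, either way round below 0.06 rad) or (y of box0_left in the frame of box2_right between -0.004 and 0.004 m and x of box0_left in the frame of box2_right between -0.012 and 0.012 m and angle between the x axis of box0 and the x axis of box2, either way round below 0.06 rad) or (y of box0_left in the frame of box3_right between -0.004 and 0.004 m and x of box0_left in the frame of box3_right between -0.012 and 0.012 m and angle between the x axis of box0 and the x axis of box3, either way round below 0.06 rad)) and y of box0 in the frame of cabinet between -0.165 and 0.165 m and z of each of box0, box1, box2, box3, bookend in the frame of cabinet below 0.02 m and angle between each of box0, box1, box2, box3, bookend's own z axis and vertical below 0.08 rad and linear speed of each of box0, box1, box2, box3, bookend below 0.02 m/s and ((y of box1_left in the frame of divider_face between -0.004 and 0.004 m and x of box1_left in the frame of divider_face between -0.012 and 0.012 m and angle between the x axis of box1 and the x axis of divider_face, either way round below 0.06 rad) or (y of box1_left in the frame of box0_right between -0.004 and 0.004 m and x of box1_left in the frame of box0_right between -0.012 and 0.012 m and angle between the x axis of box1 and the x axis of box0, either way round below 0.06 rad) or (y of box1_left in the frame of box2_right between -0.004 and 0.004 m and x of box1_left in the frame of box2_right between -0.012 and 0.012 m and angle between the x axis of box1 and the x axis of box2, either way round below 0.06 rad) or (y of box1_left in the frame of box3_right between -0.004 and 0.004 m and x of box1_left in the frame of box3_right between -0.012 and 0.012 m and angle between the x axis of box1 and the x axis of box3, either way round below 0.06 rad)) and y of box1 in the frame of cabinet between -0.165 and 0.165 m and ((y of box2_left in the frame of divider_face between -0.004 and 0.004 m and x of box2_left in the frame of divider_face between -0.012 and 0.012 m and angle between the x axis of box2 and the x axis of divider_face, either way round below 0.06 rad) or (y of box2_left in the frame of box0_right between -0.004 and 0.004 m and x of box2_left in the frame of box0_right between -0.012 and 0.012 m and angle between the x axis of box2 and the x axis of box0, either way round below 0.06 rad) or (y of box2_left in the frame of box1_right between -0.004 and 0.004 m and x of box2_left in the frame of box1_right between -0.012 and 0.012 m and angle between the x axis of box2 and the x axis of box1, either way round below 0.06 rad) or (y of box2_left in the frame of box3_right between -0.004 and 0.004 m and x of box2_left in the frame of box3_right between -0.012 and 0.012 m and angle between the x axis of box2 and the x axis of box3, either way round below 0.06 rad)) and y of box2 in the frame of cabinet between -0.165 and 0.165 m and ((y of box3_left in the frame of divider_face between -0.004 and 0.004 m and x of box3_left in the frame of divider_face between -0.012 and 0.012 m and angle between the x axis of box3 and the x axis of divider_face, either way round below 0.06 rad) or (y of box3_left in the frame of box0_right between -0.004 and 0.004 m and x of box3_left in the frame of box0_right between -0.012 and 0.012 m and angle between the x axis of box3 and the x axis of box0, either way round below 0.06 rad) or (y of box3_left in the frame of box1_right between -0.004 and 0.004 m and x of box3_left in the frame of box1_right between -0.012 and 0.012 m and angle between the x axis of box3 and the x axis of box1, either way round below 0.06 rad) or (y of box3_left in the frame of box2_right between -0.004 and 0.004 m and x of box3_left in the frame of box2_right between -0.012 and 0.012 m and angle between the x axis of box3 and the x axis of box2, either way round below 0.06 rad)) and y of box3 in the frame of cabinet between -0.165 and 0.165 m and ((y of bookend_face in the frame of box0_right between -0.004 and 0.004 m and x of bookend_face in the frame of box0_right between -0.012 and 0.012 m and angle between the x axis of bookend and the x axis of box0, either way round below 0.06 rad) or (y of bookend_face in the frame of box1_right between -0.004 and 0.004 m and x of bookend_face in the frame of box1_right between -0.012 and 0.012 m and angle between the x axis of bookend and the x axis of box1, either way round below 0.06 rad) or (y of bookend_face in the frame of box2_right between -0.004 and 0.004 m and x of bookend_face in the frame of box2_right between -0.012 and 0.012 m and angle between the x axis of bookend and the x axis of box2, either way round below 0.06 rad) or (y of bookend_face in the frame of box3_right between -0.004 and 0.004 m and x of bookend_face in the frame of box3_right between -0.012 and 0.012 m and angle between the x axis of bookend and the x axis of box3, either way round below 0.06 rad)) and y of bookend in the frame of cabinet between -0.165 and 0.165 m); the robot touches nothing.
It fails at once if one of the other things on the table is pushed away (over 40 mm) (distance of any of tape, mug, bottle, jar, driver, carton_small from where it was at the start of the episode above 0.04 m).
It fails at once if the tape, mug, bottle, jar or carton is knocked over (angle between any of tape, mug, bottle, jar, carton_small's own z axis and vertical above 0.5 rad).
Of box0, box1, box2, box3 only 3 to 4 are there at a start; the rules pass over those that are not, and their reading is None.
At some moment in a run one of box0, box1, box2, box3, bookend may be knocked a few centimetres aside while the robot is not near it.
It also fails if it takes over 210 s, if anything falls off the work surface, if the arm or the gripper's body presses on something with over 40 N, if the wrist force passes 120 N, or if a joint passes its speed limit or range.

## Working session

There is one attempt and no reset: what is moved stays moved. The work goes in short steps, Python scripts to look and compute and a shell command to move; the robot and the scene stay as the last step left them, time stands still between calls to the robot, and variables do not carry over. Pictures are saved under pics/ and viewed, and the job is handed in when it is done.

```bash
ls; mkdir -p pics
python3 - <<'E'
from bench import robot
import cv2
print(robot.get_obs())
for n in ["scene","side","wrist"]:
    s=robot.snapshot(n); cv2.imwrite(f"pics/{n}0.png",cv2.cvtColor(s["image"],cv2.COLOR_RGB2BGR)); print(n,{k:v for k,v in s.items() if k!="image"})
E
```

```text
pics
{'time': 0.0, 'joint_positions': array([-1.03076166e-01,  8.75677481e-02,  1.37166354e+00,  8.45782630e-06,
        1.68354234e+00, -1.03096534e-01]), 'qvel': array([ 0.00083177, -0.00027222,  0.00056303, -0.00125232, -0.00079546,
        0.00114987]), 'joint_torque': array([ 2.49665518e-04, -3.33976507e+01, -2.97153282e+01,  6.97243307e-02,
        4.81579697e-02,  1.38073279e-03]), 'tool_pos': array([5.49651486e-01, 4.77067189e-05, 1.80715519e-01]), 'ee_rot': array([-1.57066643e+00,  1.17384732e-03,  2.13904079e-05]), 'wrist_force': array([-0.39749687,  0.10334701,  0.21781295]), 'wrist_torque': array([-0.0353882 , -0.01676314,  0.03150074]), 'width': 0.0940570681973}
scene {'fx': 382.6934942149268, 'fy': 382.6934942149268, 'cx': 275.9888664901636, 'cy': 207.69435681440964, 'k1': -0.02130132787173408, 'rvec': array([ 1.25382431,  2.1126824 , -1.02885877]), 'tvec': array([ 0.28354365, -0.17749894,  1.4016415 ])}
side {'fx': 393.7893475057373, 'fy': 393.7893475057373, 'cx': 281.2639809362999, 'cy': 214.03171232556844, 'k1': -0.08832020655235737, 'rvec': array([ 2.34967934, -0.79096464,  0.26792042]), 'tvec': array([-0.43505183,  0.2535358 ,  0.94213271])}
wrist {'fx': 332.27772485953676, 'fy': 332.27772485953676, 'cx': 276.44999490127566, 'cy': 205.87923780072674, 'k1': -0.06932062321536471, 'rvec': array([-2.88752040e+00, -1.82630290e-04, -3.65070184e-04]), 'tvec': array([-0.54932766, -0.0267039 ,  0.38972502])}
```

View pics/scene0.png

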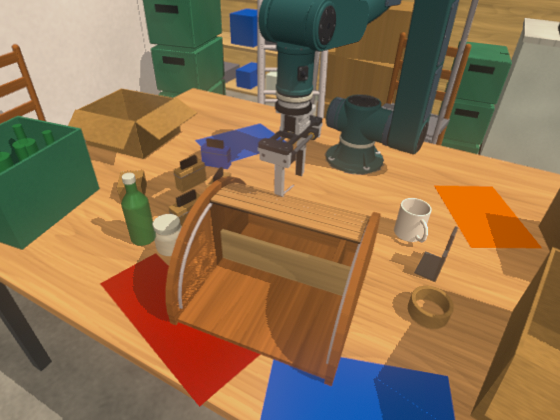

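View pics/side0.png

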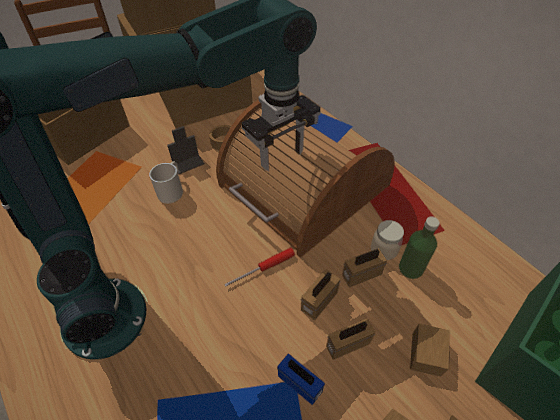

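View pics/wrist0.png

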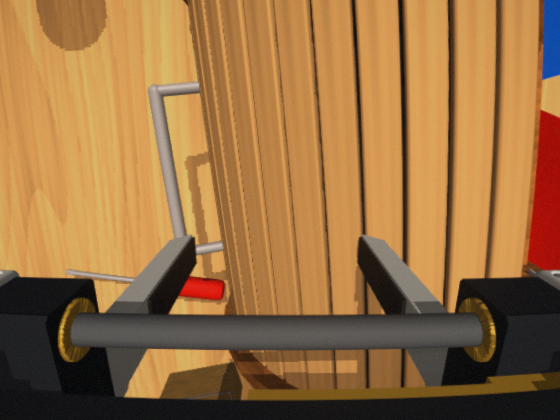

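Three brown boxes, one blue look-alike, the bookend (side px ~183,155) and a closed shutter. I'll enlarge for pixel readings.

```bash
cat > h.py <<'E'
import numpy as np, cv2, glob, os
from scipy.optimize import least_squares
from bench import robot
def K(s): return np.array([[s["fx"],0,s["cx"]],[0,s["fy"],s["cy"]],[0,0,1.]])
def proj(s,P):
    return cv2.projectPoints(np.asarray(P,float).reshape(-1,1,3),s["rvec"],s["tvec"],K(s),np.array([s["k1"],0,0,0.]))[0].reshape(-1,2)
def onplane(s,uv,z):
    n=cv2.undistortPoints(np.array(uv,float).reshape(-1,1,2),K(s),np.array([s["k1"],0,0,0.])).reshape(-1,2)
    R=cv2.Rodrigues(s["rvec"])[0]; c=-R.T@s["tvec"]
    d=np.c_[n,np.ones(len(n))]@R
    return c+d*((z-c[2])/d[:,2])[:,None]
def snap(n,tag):
    s=robot.snapshot(n); s["n"]=n; cv2.imwrite(f"pics/{n}_{tag}.png",cv2.cvtColor(s["image"],cv2.COLOR_RGB2BGR)); np.save(f"pics/{n}_{tag}.npy",s,allow_pickle=True); return s
def load(n,tag): return np.load(f"pics/{n}_{tag}.npy",allow_pickle=True).item()
def crop(s,x0,y0,x1,y1,f,name):
    im=cv2.cvtColor(s["image"],cv2.COLOR_RGB2BGR)[y0:y1,x0:x1]
    im=cv2.resize(im,None,fx=f,fy=f,interpolation=cv2.INTER_CUBIC)
    st=20 if f>=3 else 50
    for x in range((x0+st-1)//st*st,x1,st):
        cv2.putText(im,str(x),(int((x-x0)*f),10),0,.35,(0,255,255),1); cv2.line(im,(int((x-x0)*f),12),(int((x-x0)*f),18),(0,255,255),1)
    for y in range((y0+st-1)//st*st,y1,st):
        cv2.putText(im,str(y),(0,int((y-y0)*f)),0,.35,(0,255,255),1); cv2.line(im,(22,int((y-y0)*f)),(30,int((y-y0)*f)),(0,255,255),1)
    cv2.imwrite(f"pics/{name}.png",im)
def T(x,y,a,P):
    P=np.asarray(P,float).reshape(-1,3); c,s=np.cos(a),np.sin(a)
    return np.c_[x+c*P[:,0]-s*P[:,1],y+s*P[:,0]+c*P[:,1],P[:,2]]
def fit(x0,obs):
    """obs: list of (snap, modelpts, uv)"""
    def r(p): return np.concatenate([(proj(s,T(*p,M))-np.asarray(uv,float)).ravel() for s,M,uv in obs])
    o=least_squares(r,x0,x_scale=[.01,.01,.05],loss="soft_l1",f_scale=2); return o.x,r(o.x).reshape(-1,2)
E
python3 - <<'E'
from h import *
a=snap("scene","a");b=snap("side","a")
crop(a,150,160,400,390,3,"c1");crop(b,200,100,420,260,3.5,"c2");crop(b,215,230,475,410,3,"c3")
E
```

```text
(no output)
```

View pics/c1.png

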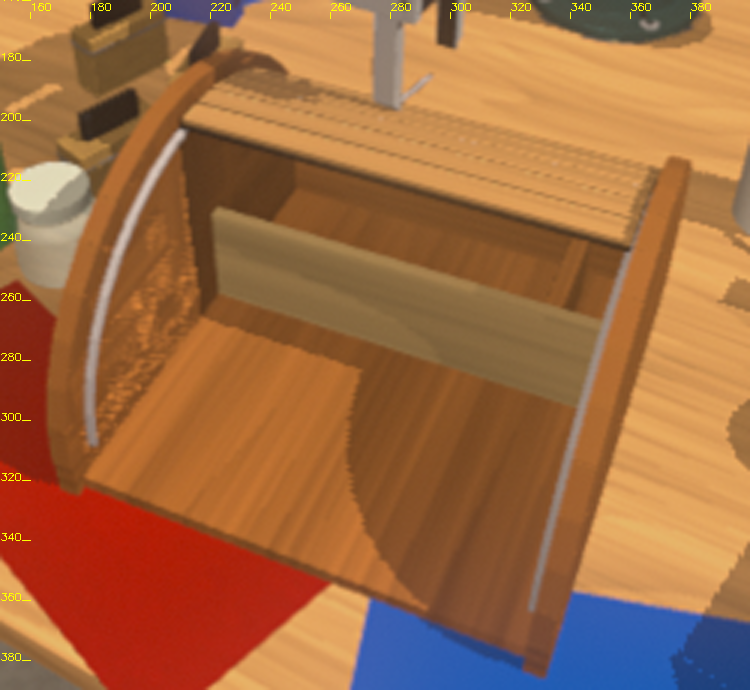

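View pics/c2.png

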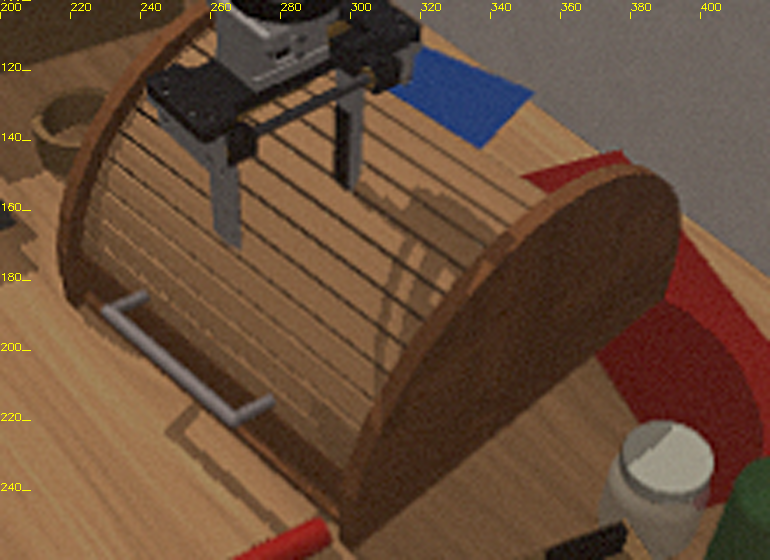

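View pics/c3.png

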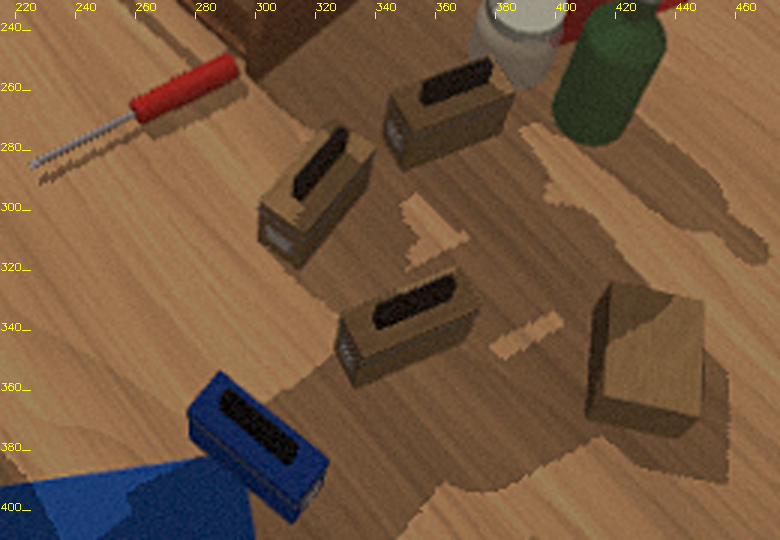

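Run:
```python
from h import *
a=load("scene","a");b=load("side","a")
print(onplane(b,[(231,189),(266,219)],.085)); print(onplane(b,[(298.5,254.5)],0)); print(onplane(a,[(175,323),(331,385),(324,382),(179,322)],0))
# table items
print("boxes lid z.07 / carton/tape/mug", onplane(b,[(321,284),(352,334),(358,265)],.098).round(3))
print(onplane(b,[(320,325),(435,345)],.05).round(3))
```

```text
[[ 0.44415033  0.09681253  0.085     ]
 [ 0.45955552 -0.04863014  0.085     ]]
[[ 4.94522414e-01 -1.43509290e-01  1.11022302e-16]]
[[ 0.86956499 -0.10593245  0.        ]
 [ 0.8365234   0.24184418  0.        ]
 [ 0.83737981  0.22787678  0.        ]
 [ 0.86335188 -0.10006516  0.        ]]
boxes lid z.07 / carton/tape/mug [[ 0.443 -0.285  0.098]
 [ 0.418 -0.415  0.098]
 [ 0.545 -0.3    0.098]]
[[ 0.394 -0.345  0.05 ]
 [ 0.563 -0.536  0.05 ]]
```

Run:
```python
from h import *
a=load("scene","a");b=load("side","a")
p,r=fit([.667,.047,.1],[(b,[[-.216,.075,.085],[-.216,-.075,.085],[-.195,-.18,0]],[(231,189),(266,219),(298.5,254.5)]),(a,[[.195,-.18,0],[.195,.18,0]],[(175,323),(331,385)])])
print(p,r)
x,y,w=p
# overlay
for s,n in((a,"o1"),(b,"o2")):
    im=cv2.cvtColor(s["image"],cv2.COLOR_RGB2BGR); im=cv2.resize(im,None,fx=1.42,fy=1.42)
    th=np.linspace(-.18,np.pi+.18,60)
    for yy in(-.18,.18,-.165,.165):
        P=T(*p,np.c_[-.195*np.cos(th),np.full(60,yy),.035+.195*np.sin(th)])
        cv2.polylines(im,[(proj(s,P)*1.42).astype(int)],0,(0,0,255) if abs(yy)>.17 else (255,255,0))
    for x0,z in((-.172,.06),(-.026,.1),(-.026,.012)):
        cv2.polylines(im,[(proj(s,T(*p,[[x0,-.165,z],[x0,.165,z]]))*1.42).astype(int)],0,(0,255,0))
    cv2.imwrite(f"pics/{n}.png",im)
for P in ([-.216,0,.085],[-.09,0,.012],[.046,0,.252],[-.09,.15,0],[-.09,-.15,0]): q=T(*p,P)[0]; print(P,q.round(3),np.hypot(*q[:2]).round(3))
```

```text
[0.66306364 0.04629936 0.10086925] [[-1.53081436  0.07883836]
 [-0.88060427  1.05264835]
 [-0.06994152  3.6412917 ]
 [-4.33227446  0.54884927]
 [ 1.09521641  1.86729563]]
[-0.216, 0, 0.085] [0.448 0.025 0.085] 0.449
[-0.09, 0, 0.012] [0.574 0.037 0.012] 0.575
[0.046, 0, 0.252] [0.709 0.051 0.252] 0.711
[-0.09, 0.15, 0] [0.558 0.186 0.   ] 0.589
[-0.09, -0.15, 0] [ 0.589 -0.112  0.   ] 0.599
```

View pics/o1.png

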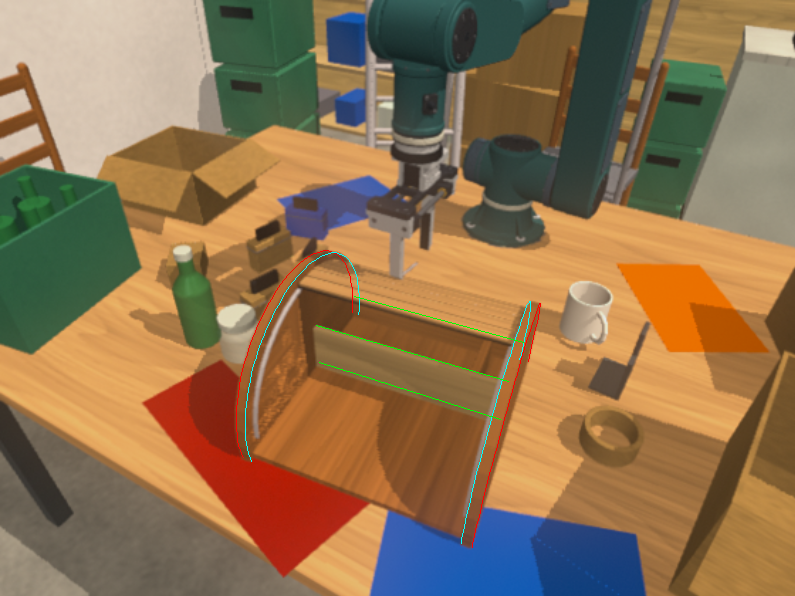

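View pics/o2.png

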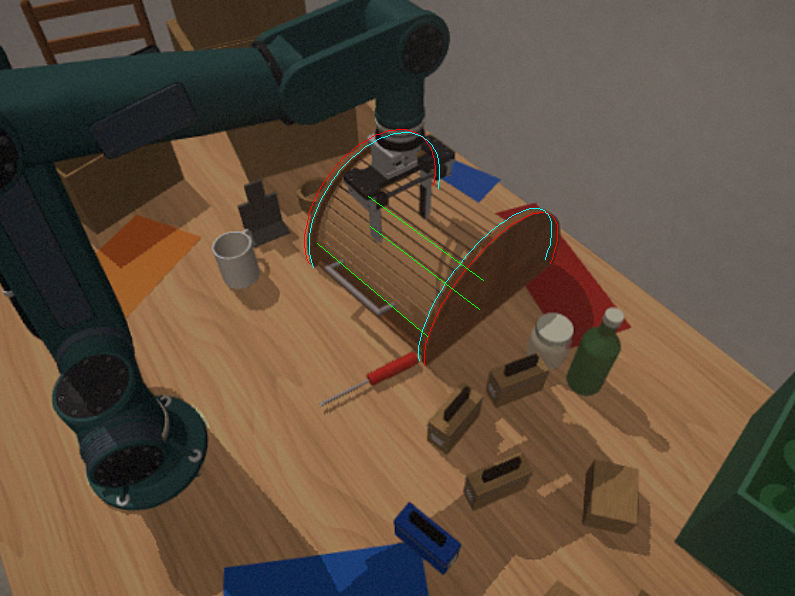

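Run:
```python
from h import *
s=snap("wrist","a"); b=load("side","a")
print(onplane(s,[(155,91),(184,249)],.085).round(4)); print(robot.get_obs()["tool_pos"])
print("bar side cam",onplane(b,[(231,189),(266,219)],.085).round(4))
print("driver",onplane(b,[(293,252),(262,267),(226,288)],.012).round(3))
R=cv2.Rodrigues(s["rvec"])[0]; print("cam pos",-R.T@s["tvec"])
```

```text
[[ 0.4439  0.0975  0.085 ]
 [ 0.4597 -0.0487  0.085 ]]
[ 5.49727619e-01 -7.80851715e-07  1.80879949e-01]
bar side cam [[ 0.4442  0.0968  0.085 ]
 [ 0.4596 -0.0486  0.085 ]]
driver [[ 0.483 -0.134  0.012]
 [ 0.39  -0.122  0.012]
 [ 0.283 -0.118  0.012]]
cam pos [0.54923211 0.07219508 0.38414396]
```

```bash
python3 -m handwheel '[{"delta_pos":[-30,-10,8],"yaw":-0.03},{"delta_pos":[-60,-10,16],"yaw":-0.07},{"delta_pos":[-98,-10,24],"yaw":-0.106},{"delta_pos":[-98,-10,24],"yaw":-0.106},{"delta_pos":[-98,-10,24],"yaw":-0.106}]' 157
python3 - <<'E'
from h import *
s=snap("wrist","b")
crop(s,0,0,560,420,1.4,"w1")
print(onplane(s,[(155,91),(184,249)],.085).round(4)); o=robot.get_obs(); print(o["tool_pos"],o["ee_rot"],o["width"])
E
```

```text
time: 0.8
tool_pos: [0.452, 0.0241, 0.1916]
ee_rot: [-1.571, -0.002, 0.106]
wrist_force: [-0.4, 0.2, -1.7]
width: 0.0573
[[ 0.333   0.1103  0.085 ]
 [ 0.3652 -0.0385  0.085 ]]
[0.45259175 0.02386985 0.19159073] [-1.57117011e+00 -1.23739013e-03  1.05689295e-01] 0.0533638623893113
```

View pics/w1.png

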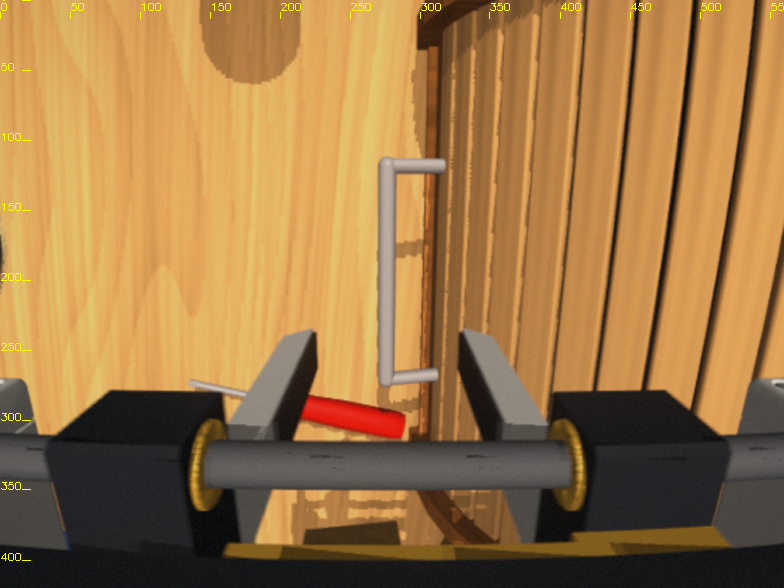

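```bash
python3 -m handwheel '[{"delta_pos":[0,20,0],"yaw":0},{"delta_pos":[0,40,0],"yaw":0},{"delta_pos":[0,60,0],"yaw":0},{"delta_pos":[0,70,0],"yaw":0},{"delta_pos":[0,70,0],"yaw":0},{"delta_pos":[0,70,0],"yaw":0},{"delta_pos":[0,70,0],"yaw":0}]'
python3 - <<'E'
from h import *
s=snap("wrist","c")
crop(s,140,60,420,420,2,"w2")
o=robot.get_obs(); print(o["tool_pos"],o["ee_rot"],o["width"])
E
```

```text
time: 1.55
tool_pos: [0.4531, 0.0239, 0.1227]
ee_rot: [-1.571, -0.002, 0.106]
wrist_force: [0.0, -0.3, -1.6]
width: 0.0362
[0.45303897 0.02388235 0.12269131] [-1.57125549 -0.00244226  0.10589489] 0.03614364192555452
```

View pics/w2.png

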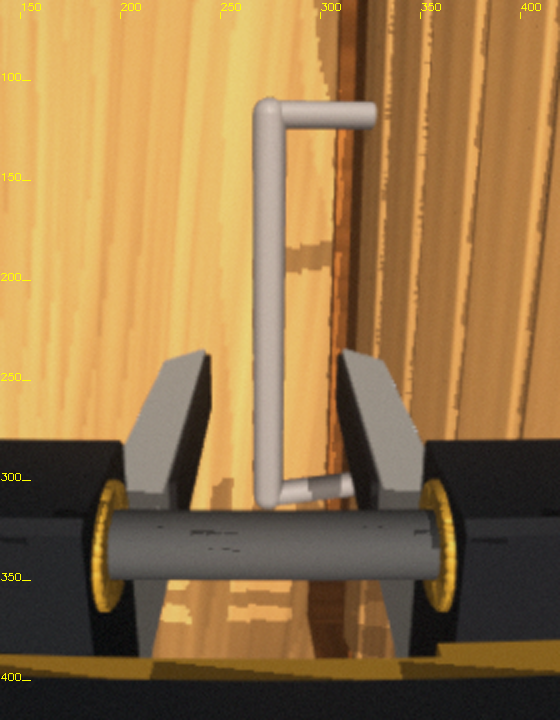

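```bash
python3 -m handwheel '[{"delta_pos":[-1.5,15,0],"yaw":0},{"delta_pos":[-1.5,25,0],"yaw":0},{"delta_pos":[-1.5,33,0],"yaw":0},{"delta_pos":[-1.5,40,0],"yaw":0},{"delta_pos":[-1.5,45,0],"yaw":0},{"delta_pos":[-1.5,45,0],"yaw":0}]'
python3 - <<'E'
from h import *
s=snap("side","d"); crop(s,180,100,340,260,3.5,"c4")
E
```

```text
time: 2.2
tool_pos: [0.45, 0.0238, 0.0756]
ee_rot: [-1.571, 0.001, 0.106]
wrist_force: [-0.9, 0.5, -0.4]
width: 0.0363
```

View pics/c4.png

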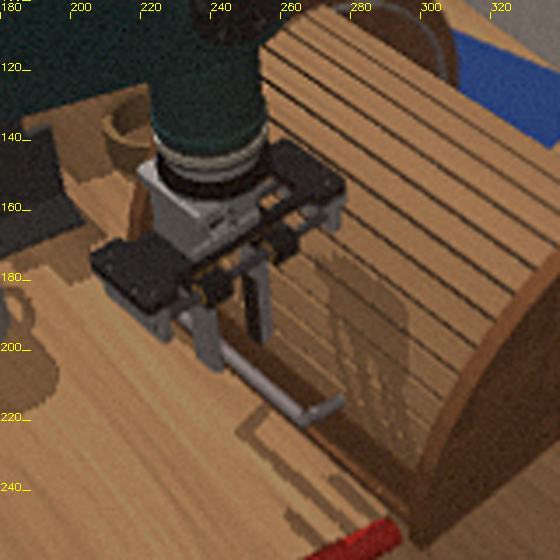

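Fingers straddle the bar near its middle (side px ~245,195). Close on it.

```bash
python3 -m handwheel '[{"delta_pos":[0,0,0],"yaw":0},{"delta_pos":[0,0,0],"yaw":0},{"delta_pos":[0,0,0],"yaw":0},{"delta_pos":[0,0,0],"yaw":0},{"delta_pos":[0,0,0],"yaw":0},{"delta_pos":[0,0,0],"yaw":0},{"delta_pos":[0,0,0],"yaw":0}]' 255
python3 - <<'E'
import numpy as np
t0=np.radians(13.)
for t in np.radians(np.arange(13,103,4.)): print(round(np.degrees(t)),round(-222*(np.cos(t)-np.cos(t0))),round(-222*(np.sin(t)-np.sin(t0))))
E
```

```text
time: 2.95
tool_pos: [0.4505, 0.0238, 0.0764]
ee_rot: [-1.571, -0.0, 0.106]
wrist_force: [-0.3, -0.1, -0.8]
width: 0.0007
13 0 0
17 4 -15
21 9 -30
25 15 -44
29 22 -58
33 30 -71
37 39 -84
41 49 -96
45 59 -107
49 71 -118
53 83 -127
57 95 -136
61 109 -144
65 122 -151
69 137 -157
73 151 -162
77 166 -166
81 182 -169
85 197 -171
89 212 -172
93 228 -172
97 243 -170
101 259 -168
```

Run:
```python
from h import *
s=snap("side","e"); crop(s,190,120,320,250,5,"c5"); s=snap("wrist","e"); crop(s,140,60,420,420,2,"w3")
```

```text
(no output)
```

View pics/c5.png

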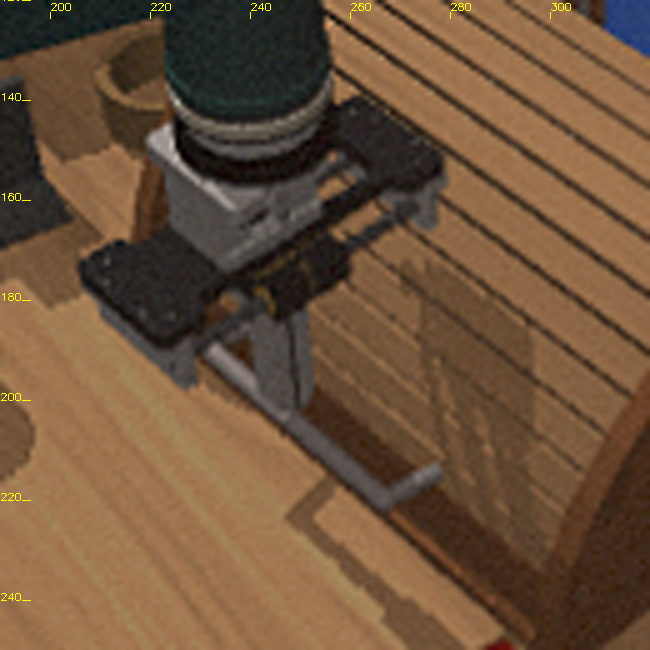

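View pics/w3.png

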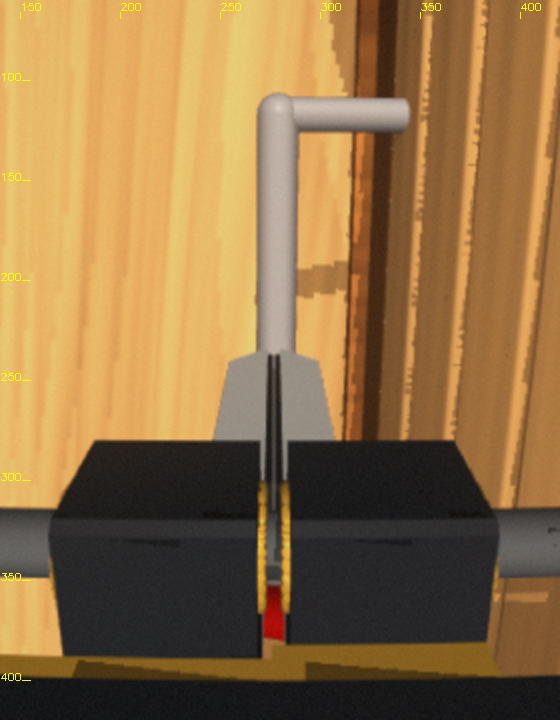

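Run:
```python
from h import *
s=load("side","e"); w=load("wrist","e"); o=robot.get_obs(); t=o["tool_pos"]; print(t,o["wrist_force"],o["joint_positions"])
R=cv2.Rodrigues(w["rvec"])[0]; print("cam",-R.T@w["tvec"])
print(proj(s,[t,[.4518,.0242,.085],t+[0,0,.02]]), proj(w,[t,[.4518,.0242,.085],t+[0,0,.02]]))
# bar end +y in both views, triangulate
print(proj(w,[[.444,.0972,z] for z in(.075,.08,.085,.09)]))
a=load("scene","a")
```

```text
[0.45053205 0.02383834 0.07638741] [ 0.99980542 -0.26516652 -0.66155101] [-7.29280121e-02 -8.94512568e-02  1.75735258e+00  6.08076594e-06
  1.47362381e+00 -1.78927373e-01]
cam [0.44213842 0.09561777 0.27972409]
[[247.79789513 205.85828746]
 [247.87313034 203.48626346]
 [247.23326521 201.00557497]] [[277.11694164 234.88118829]
 [279.25302751 239.1858298 ]
 [277.23419958 246.2743931 ]]
[[279.30388358 117.53983752]
 [279.38847041 117.48085202]
 [279.47740777 117.41883401]
 [279.57104016 117.35354348]]
```

```bash
python3 -m handwheel '[{"delta_pos":[0,0,0],"yaw":0},{"delta_pos":[0,0,0],"yaw":0},{"delta_pos":[0,0,0],"yaw":0},{"delta_pos":[0,0,0],"yaw":0},{"delta_pos":[0,0,0],"yaw":0}]' 170
python3 - <<'E'
from h import *
s=snap("side","f"); crop(s,210,150,290,230,9,"c6"); s2=snap("wrist","f"); crop(s2,210,60,350,340,2.1,"w4")
o=robot.get_obs(); t=o["tool_pos"]; w=o["width"]; print(t,w)
for x in(-w/2,-w/2-.0125,w/2,w/2+.0125): print(proj(s,T(t[0],t[1],.106,[[x,-.008,t[2]],[x,.008,t[2]]])).round(1).tolist(),proj(s2,T(t[0],t[1],.106,[[x,-.008,t[2]],[x,.008,t[2]]])).round(1).tolist())
E
```

```text
time: 3.55
tool_pos: [0.4505, 0.0238, 0.0764]
ee_rot: [-1.571, -0.0, 0.106]
wrist_force: [-0.5, 0.3, -1.0]
width: 0.0312
[0.45053113 0.02383513 0.07639008] 0.030842535093223947
[[245.3, 210.5], [241.5, 207.2]] [[253.5, 246.4], [253.1, 223.1]]
[[241.7, 213.0], [237.9, 209.7]] [[234.4, 246.4], [233.6, 223.1]]
[[254.1, 204.5], [250.2, 201.3]] [[300.7, 246.4], [301.2, 223.1]]
[[257.5, 202.1], [253.7, 198.9]] [[319.7, 246.4], [320.6, 223.1]]
```

View pics/c6.png

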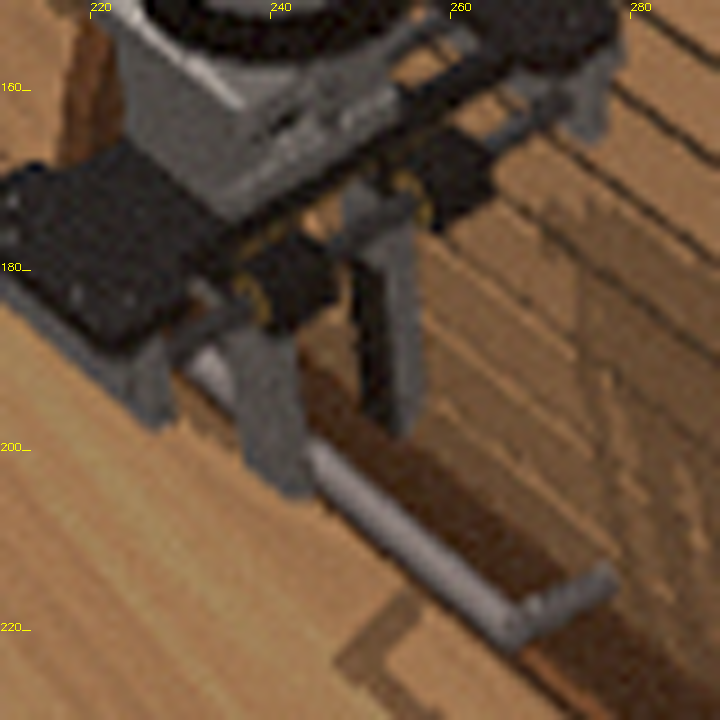

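View pics/w4.png

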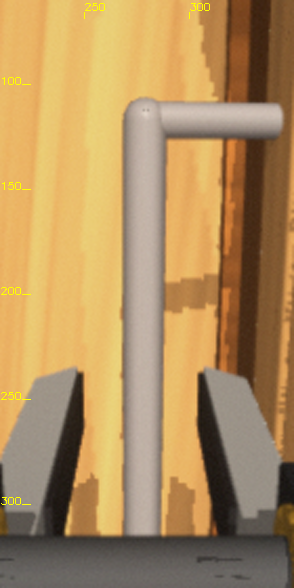

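```bash
python3 -m handwheel '[{"delta_pos":[1,6,0],"yaw":0},{"delta_pos":[1,12,0],"yaw":0},{"delta_pos":[1,18,0],"yaw":0},{"delta_pos":[1,18,0],"yaw":0}]'
python3 - <<'E'
from h import *
s=snap("side","g"); crop(s,210,150,290,230,8,"c7"); s2=snap("wrist","g"); crop(s2,210,60,350,340,2.1,"w5")
E
```

```text
time: 4.05
tool_pos: [0.4504, 0.024, 0.0568]
ee_rot: [-1.57, 0.003, 0.106]
wrist_force: [-0.2, -0.0, -1.9]
width: 0.0312
```

View pics/c7.png

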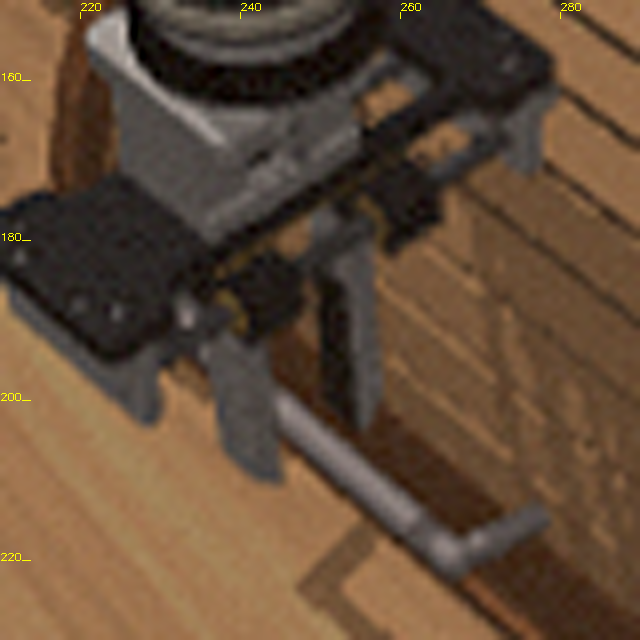

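View pics/w5.png

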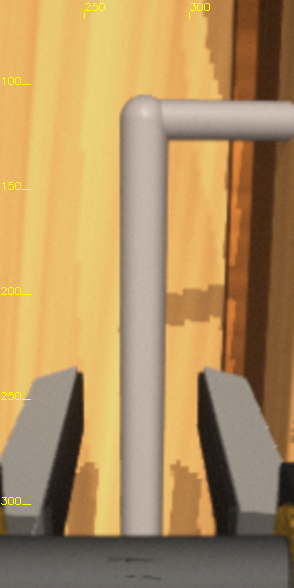

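```bash
python3 -m handwheel '[{"delta_pos":[0,0,0],"yaw":0},{"delta_pos":[0,0,0],"yaw":0},{"delta_pos":[0,0,0],"yaw":0},{"delta_pos":[0,0,0],"yaw":0},{"delta_pos":[0,0,0],"yaw":0},{"delta_pos":[0,0,0],"yaw":0}]' 255
```

```text
time: 4.75
tool_pos: [0.4514, 0.0239, 0.0587]
ee_rot: [-1.571, 0.0, 0.106]
wrist_force: [-1.2, -0.5, 1.6]
width: 0.0109
```

```bash
python3 -m handwheel '[{"delta_pos":[0,0,0],"yaw":0},{"delta_pos":[0,0,0],"yaw":0},{"delta_pos":[0,0,0],"yaw":0},{"delta_pos":[0,5,0],"yaw":0},{"delta_pos":[0,10,0],"yaw":0},{"delta_pos":[0,13,0],"yaw":0},{"delta_pos":[0,13,0],"yaw":0}]' 175;  python3 -m handwheel '[{"delta_pos":[0,0,0],"yaw":0},{"delta_pos":[0,0,0],"yaw":0},{"delta_pos":[0,0,0],"yaw":0},{"delta_pos":[0,0,0],"yaw":0},{"delta_pos":[0,0,0],"yaw":0},{"delta_pos":[0,0,0],"yaw":0}]' 255
```

```text
time: 5.45
tool_pos: [0.4509, 0.024, 0.0445]
ee_rot: [-1.57, 0.002, 0.106]
wrist_force: [-0.2, -0.3, -1.4]
width: 0.0296
time: 6.05
tool_pos: [0.4513, 0.0239, 0.0456]
ee_rot: [-1.571, 0.0, 0.106]
wrist_force: [-2.1, -0.3, 1.1]
width: 0.0111
```

```bash
python3 -m handwheel '[{"delta_pos":[1,-4,0],"yaw":0},{"delta_pos":[2,-8,0],"yaw":0},{"delta_pos":[4,-15,0],"yaw":0},{"delta_pos":[6,-22,0],"yaw":0},{"delta_pos":[9,-30,0],"yaw":0},{"delta_pos":[9,-30,0],"yaw":0}]'
python3 - <<'E'
from h import *
s=snap("side","h"); crop(s,200,110,330,240,5,"c8")
E
```

```text
time: 6.65
tool_pos: [0.4608, 0.0248, 0.077]
ee_rot: [-1.571, -0.0, 0.106]
wrist_force: [-1.9, -1.4, -3.4]
width: 0.011
```

View pics/c8.png

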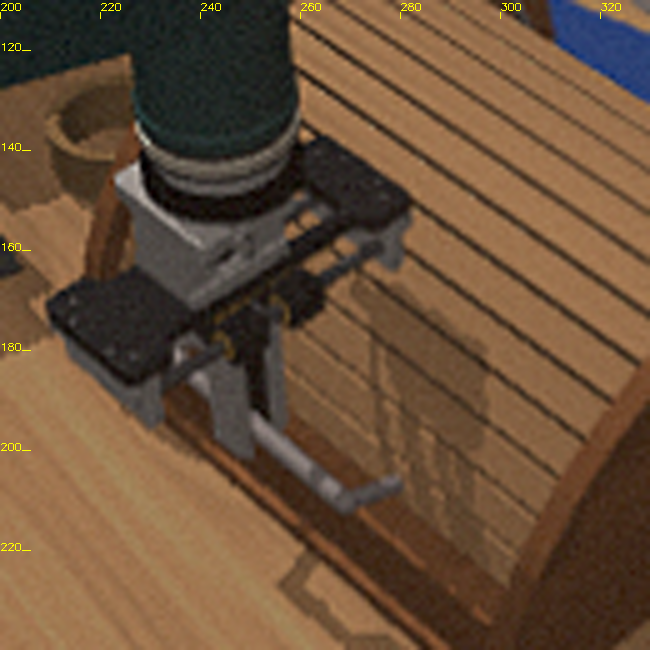

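```bash
python3 -m handwheel '[{"delta_pos":[6,-14,0],"yaw":0},{"delta_pos":[13,-28,0],"yaw":0},{"delta_pos":[21,-41,0],"yaw":0},{"delta_pos":[30,-54,0],"yaw":0},{"delta_pos":[40,-66,0],"yaw":0},{"delta_pos":[50,-77,0],"yaw":0},{"delta_pos":[62,-88,0],"yaw":0},{"delta_pos":[74,-97,0],"yaw":0},{"delta_pos":[86,-106,0],"yaw":0},{"delta_pos":[100,-114,0],"yaw":0},{"delta_pos":[113,-121,0],"yaw":0},{"delta_pos":[113,-121,0],"yaw":0}]'
```

```text
time: 7.9
tool_pos: [0.5753, 0.0364, 0.201]
ee_rot: [-1.573, -0.007, 0.106]
wrist_force: [-1.7, -2.3, 6.8]
width: 0.0116
```

```bash
python3 -m handwheel '[{"delta_pos":[15,-6,0],"yaw":0},{"delta_pos":[29,-11,0],"yaw":0},{"delta_pos":[44,-15,0],"yaw":0},{"delta_pos":[60,-18,0],"yaw":0},{"delta_pos":[75,-20,0],"yaw":0},{"delta_pos":[90,-21,0],"yaw":0},{"delta_pos":[106,-21,0],"yaw":0},{"delta_pos":[121,-19,0],"yaw":0},{"delta_pos":[129,-18,0],"yaw":0},{"delta_pos":[129,-18,0],"yaw":0}]'
python3 - <<'E'
from h import *
s=snap("side","i"); crop(s,180,50,440,260,3,"c9")
E
```

```text
time: 8.9
tool_pos: [0.7043, 0.0495, 0.2159]
ee_rot: [-1.573, -0.007, 0.105]
wrist_force: [5.5, -3.1, 0.4]
width: 0.0111
```

View pics/c9.png

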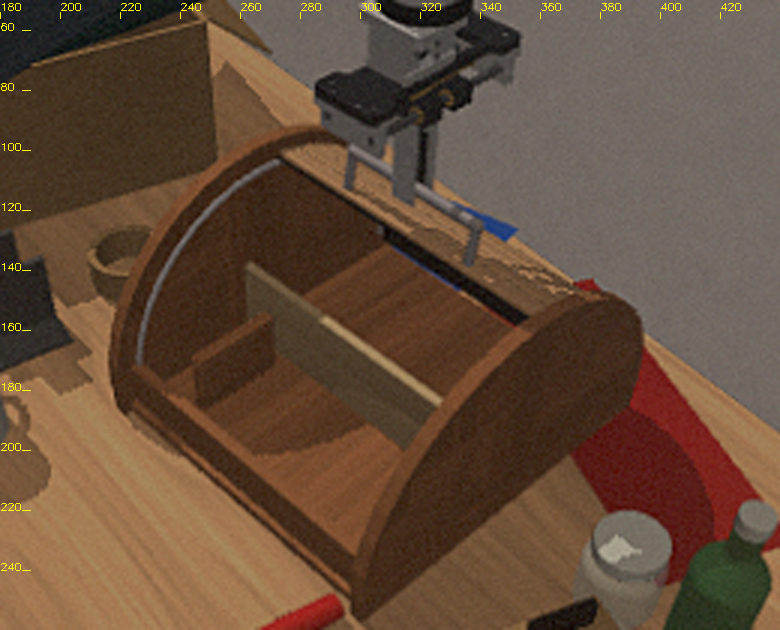

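```bash
python3 -m handwheel '[{"delta_pos":[0,0,0],"yaw":0},{"delta_pos":[0,0,0],"yaw":0},{"delta_pos":[0,0,0],"yaw":0},{"delta_pos":[0,0,0],"yaw":0},{"delta_pos":[0,-15,0],"yaw":0},{"delta_pos":[0,-40,0],"yaw":0},{"delta_pos":[0,-70,0],"yaw":0},{"delta_pos":[-40,-70,0],"yaw":0},{"delta_pos":[-80,-70,0],"yaw":0},{"delta_pos":[-120,-70,0],"yaw":0},{"delta_pos":[-120,-70,0],"yaw":0},{"delta_pos":[-120,-70,0],"yaw":0}]' 150
python3 - <<'E'
from h import *
s=snap("side","j"); crop(s,180,50,440,260,3,"c10"); w=snap("wrist","j");crop(w,0,0,560,420,1.4,"w6")
E
```

```text
time: 10.15
tool_pos: [0.5807, 0.0384, 0.285]
ee_rot: [-1.57, -0.0, 0.107]
wrist_force: [0.8, -0.4, 0.2]
width: 0.0384
```

View pics/c10.png

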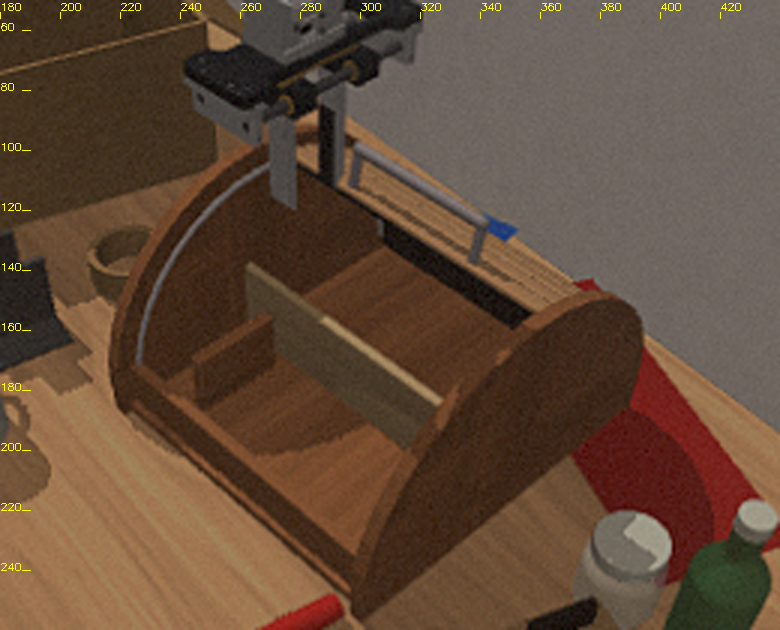

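View pics/w6.png

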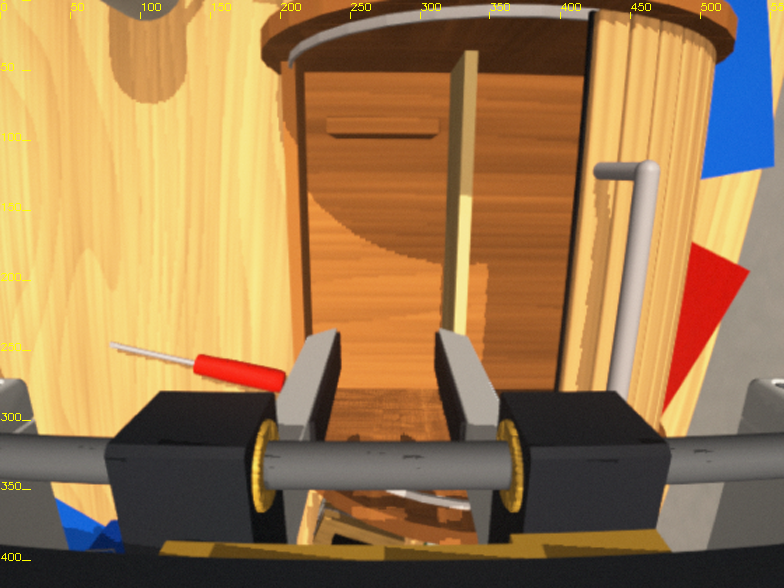

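Run:
```python
from h import *
s=load("side","j"); w=load("wrist","j")
crop(w,205,60,345,130,5.5,"w7")
C=(.666,.047,.106)
def tocab(P):
    c,sn=np.cos(C[2]),np.sin(C[2]); d=P[:,:2]-np.array(C[:2]); return np.c_[d@[c,sn],d@[-sn,c]].round(4)
print(tocab(onplane(w,[(233,84),(313,85),(233,98),(313,98)],.082)))
print("side foot",tocab(onplane(s,[(247,185),(272,168)],.012)),"side top", tocab(onplane(s,[(245.5,170),(270.5,156)],.082)))
print("panel",tocab(onplane(s,[(262,138)],.1)))
```

```text
[[-0.1354  0.1136]
 [-0.0423  0.1126]
 [-0.1358  0.0979]
 [-0.0419  0.0979]]
side foot [[-0.1332  0.1106]
 [-0.0284  0.1126]] side top [[-0.1365  0.1052]
 [-0.044   0.0992]]
panel [[-0.0212  0.1626]]
```

View pics/w7.png

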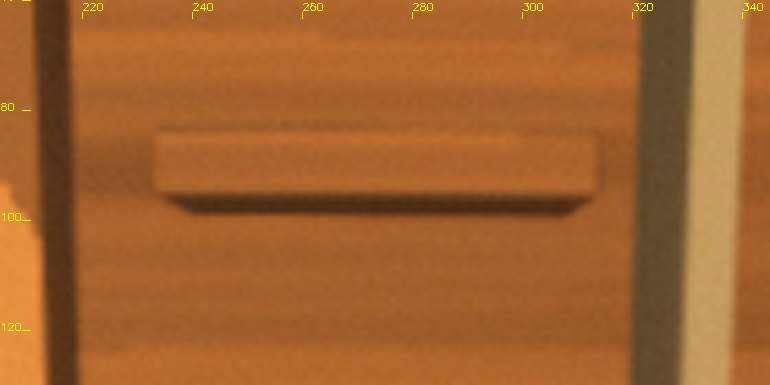

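Run:
```python
from h import *
s=load("side","j"); w=load("wrist","j"); a=snap("scene","j")
C=(.666,.047,.106)
def tocab(P):
    c,sn=np.cos(C[2]),np.sin(C[2]); d=P[:,:2]-np.array(C[:2]); return np.c_[d@[c,sn],d@[-sn,c]].round(4)
print(tocab(onplane(w,[(232.5,84),(313,84.3),(233,95.5),(313,95.5)],.082)))
print(tocab(onplane(w,[(240,99),(306.5,99)],.012)))
crop(a,160,150,400,340,3.2,"s1"); crop(s,225,110,285,200,7,"c11")
```

```text
[[-0.136   0.1136]
 [-0.0423  0.1133]
 [-0.1358  0.1007]
 [-0.042   0.1007]]
[[-0.1349  0.1009]
 [-0.0433  0.1009]]
```

View pics/c11.png

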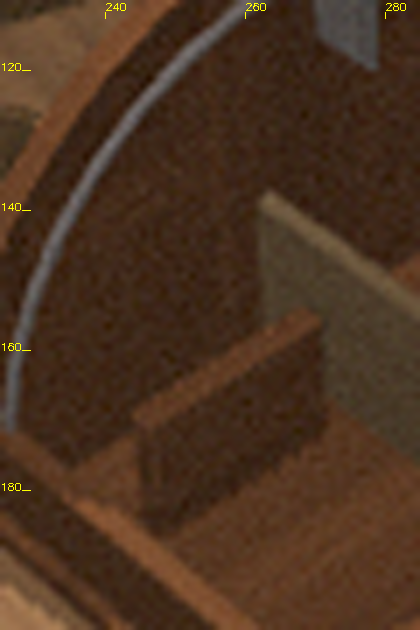

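Run:
```python
from h import *
s=load("side","j")
crop(s,295,240,395,365,6,"c12")
```

```text
(no output)
```

View pics/c12.png

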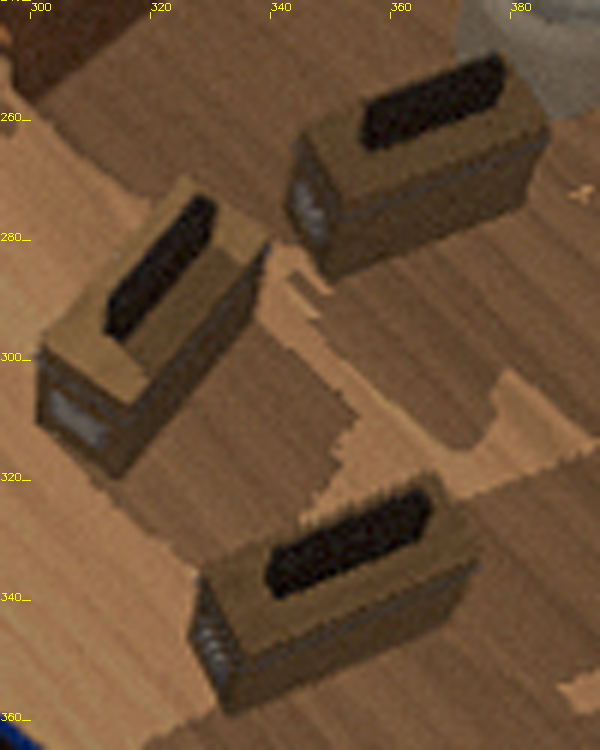

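```bash
cat >> h.py <<'E'
def fitbox(obs,x0,w=None):
    # obs list of (snap, dict name->uv); names like 'tFL','bFR'
    def mod(n,w):
        return [-.048 if n[1]=='F' else .048,(w/2 if n[2]=='L' else -w/2),.07 if n[0]=='t' else 0.]
    def r(p):
        ww=w if w else p[3]; out=[]
        for s,d in obs:
            out.append((proj(s,T(p[0],p[1],p[2],[mod(n,ww) for n in d]))-np.array(list(d.values()),float)).ravel())
        return np.concatenate(out)
    p0=list(x0)+([] if w else [.042])
    o=least_squares(r,p0,loss="soft_l1",x_scale=[.01,.01,.1]+([] if w else [.01])); return o.x,np.sqrt(np.mean(r(o.x)**2))
E
python3 - <<'E'
from h import *
s=load("side","j")
A=dict(tFL=(301.3,295.8),tFR=(316.7,307),tBR=(340,280),tBL=(325.3,269.2),bFR=(314.5,320),bFL=(301.3,310.5),bBR=(338.7,291.7))
B=dict(tFL=(345.5,262.2),tFR=(352.5,275),tBR=(386.5,260.8),bFR=(350.8,286.7),bFL=(343.3,274),bBR=(382.5,274))
C=dict(tFL=(328.8,334.7),tFR=(335,350),tBR=(374.2,334.2),tBL=(367.5,319.2),bFR=(333,359.2),bFL=(327,346.7),bBR=(370.3,343.3))
for n,d,x0 in(("A",A,(.44,-.28,0)),("B",B,(.54,-.3,0)),("C",C,(.42,-.41,0))):
    print(n,*fitbox([(s,d)],x0)); 
    for w in(.036,.040,.044,.048): print("  ",w,fitbox([(s,d)],x0,w)[1].round(2))
E
```

```text
A [ 0.45010461 -0.28194953  0.23465962  0.04262181] 0.7244432308195092
   0.036 1.23
   0.04 0.84
   0.044 0.74
   0.048 1.03
B [ 0.5857632  -0.29400355 -0.24868649  0.03776408] 1.0059314620561208
   0.036 1.05
   0.04 1.01
   0.044 1.18
   0.048 1.47
C [ 0.42925522 -0.40862689 -0.26904428  0.03365886] 0.789166082393178
   0.036 0.87
   0.04 1.28
   0.044 1.81
   0.048 2.47
```

Run:
```python
from h import *
w=load("wrist","j"); s=load("side","j"); o=robot.get_obs(); t=o["tool_pos"]; wd=o["width"]; a=o["ee_rot"][2]
print(t,wd,a)
for dz in(0,.01,.02,.025,.03):
    print(dz,proj(w,T(t[0],t[1],a,[[-wd/2,.008,t[2]+dz],[wd/2,.008,t[2]+dz]])).round(1).tolist(),proj(s,T(t[0],t[1],a,[[-wd/2,-.008,t[2]+dz],[-wd/2-.0125,-.008,t[2]+dz],[wd/2,-.008,t[2]+dz]])).round(1).tolist())
crop(w,220,210,340,270,6,"w8"); crop(s,255,80,305,130,10,"c13")
```

```text
[0.58260894 0.03809708 0.28441203] 0.03861883493734999 0.10644107922162016
0 [[248.5, 223.3], [308.5, 223.3]] [[279.5, 127.2], [275.7, 129.5], [291.1, 120.4]]
0.01 [[247.2, 228.2], [310.1, 228.2]] [[279.5, 123.9], [275.7, 126.2], [291.1, 117.1]]
0.02 [[245.7, 233.6], [311.8, 233.6]] [[279.4, 120.5], [275.6, 122.8], [291.1, 113.7]]
0.025 [[245.0, 236.6], [312.7, 236.5]] [[279.4, 118.8], [275.5, 121.1], [291.1, 112.0]]
0.03 [[244.2, 239.6], [313.6, 239.6]] [[279.4, 117.1], [275.5, 119.4], [291.2, 110.3]]
```

View pics/w8.png

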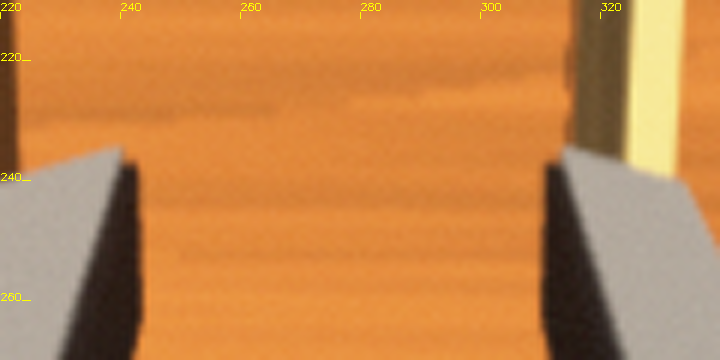

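View pics/c13.png

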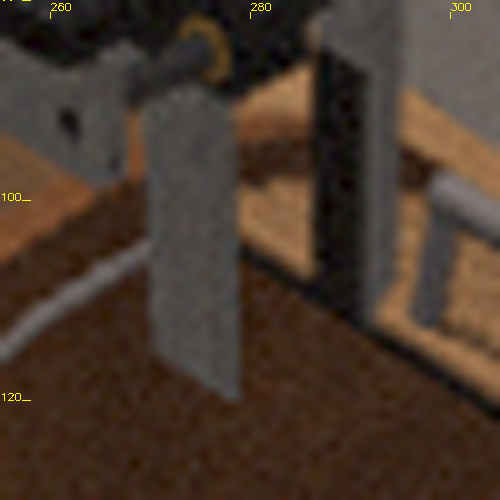

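Run:
```python
from h import *
s=load("side","j"); 
print("bottle cap top z.2",onplane(s,[(432,223)],.2),"base-ish",onplane(s,[(411,276)],0),"jar lid",onplane(s,[(390,233)],.085))
print("mug",onplane(s,[(166,170)],.092),"bookend tab top",onplane(s,[(179,130)],.132))
```

```text
bottle cap top z.2 [[ 0.69658907 -0.35916759  0.2       ]] base-ish [[ 6.84322129e-01 -3.73507281e-01  1.11022302e-16]] jar lid [[ 0.68249851 -0.27644765  0.085     ]]
mug [[0.33134664 0.2704534  0.092     ]] bookend tab top [[0.42975315 0.36087367 0.132     ]]
```

```bash
python3 -m handwheel '[{"delta_pos":[-16,0,-30],"yaw":0.14},{"delta_pos":[-33,0,-60],"yaw":0.28},{"delta_pos":[-49,0,-90],"yaw":0.43},{"delta_pos":[-66,0,-120],"yaw":0.57},{"delta_pos":[-82,0,-150],"yaw":0.72},{"delta_pos":[-99,0,-180],"yaw":0.86},{"delta_pos":[-115,0,-210],"yaw":1.0},{"delta_pos":[-132,10,-240],"yaw":1.15},{"delta_pos":[-148,20,-270],"yaw":1.3},{"delta_pos":[-165,30,-302],"yaw":1.44},{"delta_pos":[-165,30,-302],"yaw":1.44},{"delta_pos":[-165,30,-302],"yaw":1.44}]' 120
python3 - <<'E'
from h import *
w=snap("wrist","k");crop(w,0,0,560,420,1.4,"w9"); s=snap("side","k"); crop(s,200,100,480,400,2,"c14"); print(robot.get_obs()["joint_positions"])
E
```

```text
time: 11.5
tool_pos: [0.4501, -0.2806, 0.2538]
ee_rot: [-1.571, 0.002, -1.334]
wrist_force: [0.9, -0.2, -1.1]
width: 0.0502
[-6.62595257e-01  4.01764377e-02  1.27618210e+00  7.74345243e-04
  1.82468546e+00  6.69542322e-01]
```

View pics/w9.png

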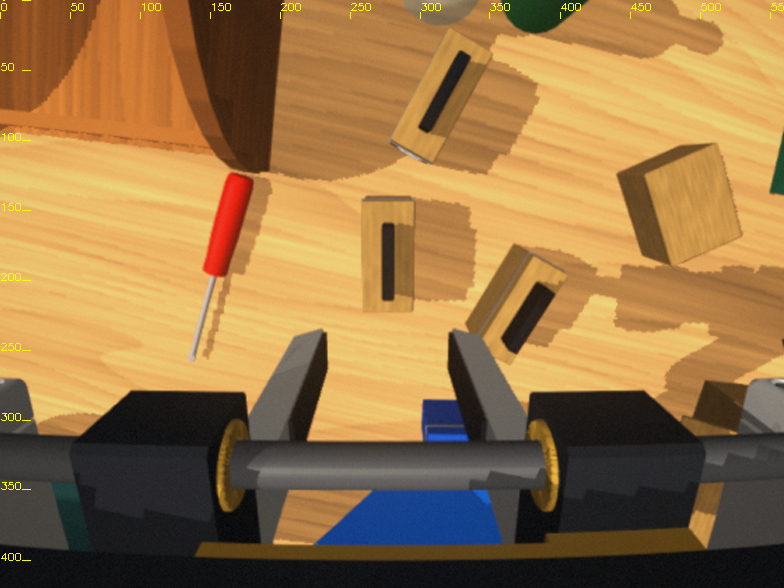

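View pics/c14.png

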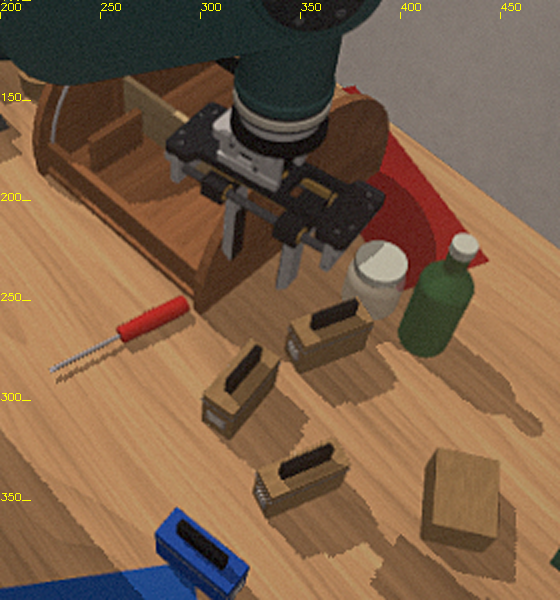

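Run:
```python
from h import *
w=load("wrist","k");crop(w,245,10,365,130,6,"w10");crop(w,250,130,410,270,5,"w11")
```

```text
(no output)
```

View pics/w10.png

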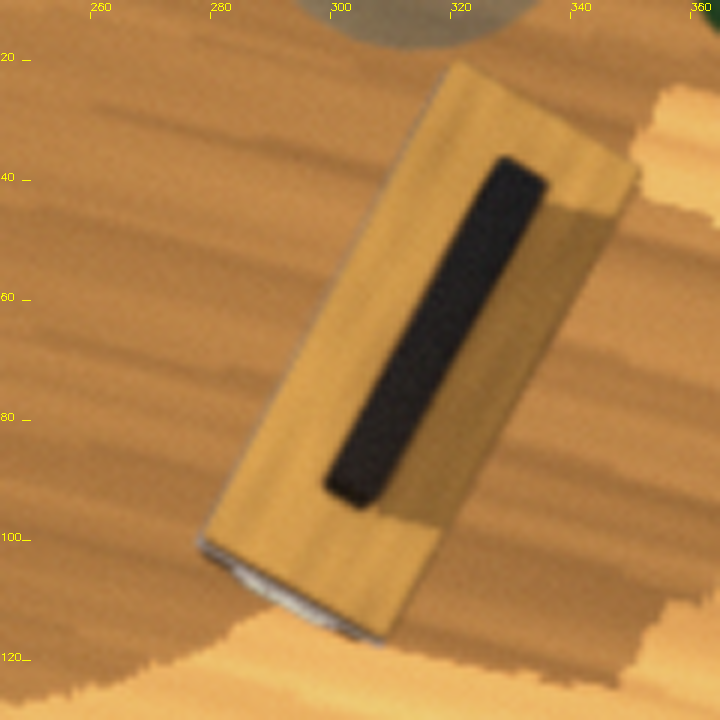

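View pics/w11.png

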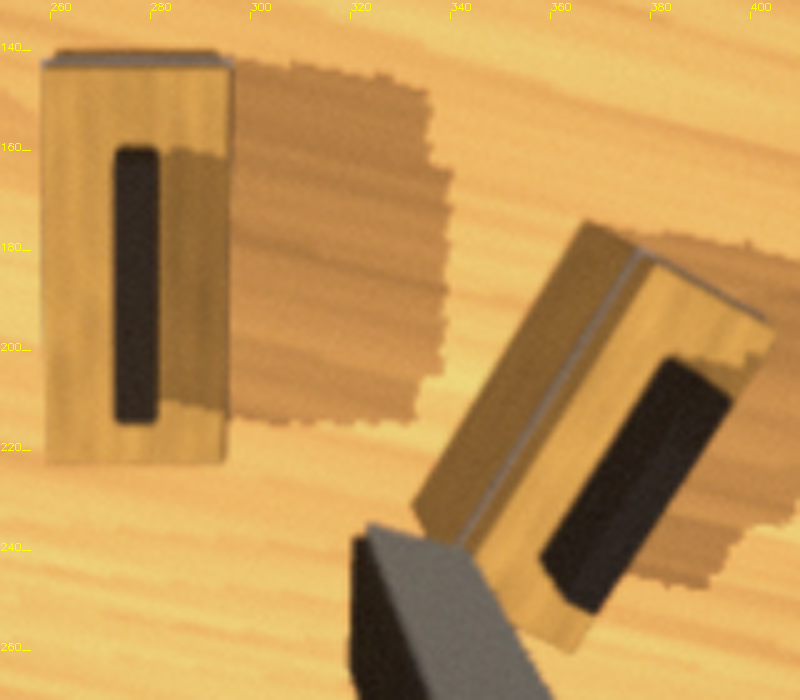

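Run:
```python
from h import *
w=load("wrist","k")
D={"A":[(258.4,143.2),(296,143.4),(294.8,222.4),(259.2,222.4)],"B":[(320.8,20.3),(351.7,38.7),(309.2,116),(278.8,99.5)],"C":[(379,180.6),(405,195),(364,261),(342.6,239)]}
for n,u in D.items():
    P=onplane(w,u,.07)[:,:2]; BL,BR,FR,FL=P
    print(n,"ctr",P.mean(0).round(4),"yaw R",np.arctan2(*(BR-FR)[::-1]).round(3),"L",np.arctan2(*(BL-FL)[::-1]).round(3),"wid",np.linalg.norm(BL-BR).round(4),np.linalg.norm(FL-FR).round(4),"len",np.linalg.norm(BR-FR).round(4),np.linalg.norm(BL-FL).round(4))
```

```text
A ctr [ 0.4492 -0.282 ] yaw R 0.236 L 0.234 wid 0.0433 0.0434 len 0.095 0.0953
B ctr [ 0.5839 -0.2921] yaw R -0.259 L -0.26 wid 0.0387 0.0388 len 0.0938 0.0943
C ctr [ 0.4336 -0.4057] yaw R -0.239 L -0.26 wid 0.0375 0.0414 len 0.0963 0.0835
```

```bash
python3 -m handwheel '[{"delta_pos":[1,30,-1],"yaw":0},{"delta_pos":[1,60,-1],"yaw":0},{"delta_pos":[1,90,-1],"yaw":0},{"delta_pos":[1,120,-1],"yaw":0},{"delta_pos":[1,150,-1],"yaw":0},{"delta_pos":[1,170,-1],"yaw":0},{"delta_pos":[1,185,-1],"yaw":0},{"delta_pos":[1,195,-1],"yaw":0},{"delta_pos":[1,200,-1],"yaw":0},{"delta_pos":[1,200,-1],"yaw":0}]' 150; python3 -m handwheel '[{"delta_pos":[0,2,0],"yaw":0},{"delta_pos":[0,4,0],"yaw":0},{"delta_pos":[0,4,0],"yaw":0}]'
python3 - <<'E'
from h import *
w=snap("wrist","l");crop(w,180,130,380,330,3,"w12"); s=snap("side","l"); crop(s,270,190,400,330,4.5,"c15")
E
```

```text
time: 12.6
tool_pos: [0.4493, -0.281, 0.0545]
ee_rot: [-1.571, -0.0, -1.333]
wrist_force: [-0.7, 0.1, -0.1]
width: 0.0388
time: 12.9
tool_pos: [0.4491, -0.2814, 0.0508]
ee_rot: [-1.57, -0.001, -1.334]
wrist_force: [0.2, 0.1, -0.9]
width: 0.0384
```

View pics/w12.png

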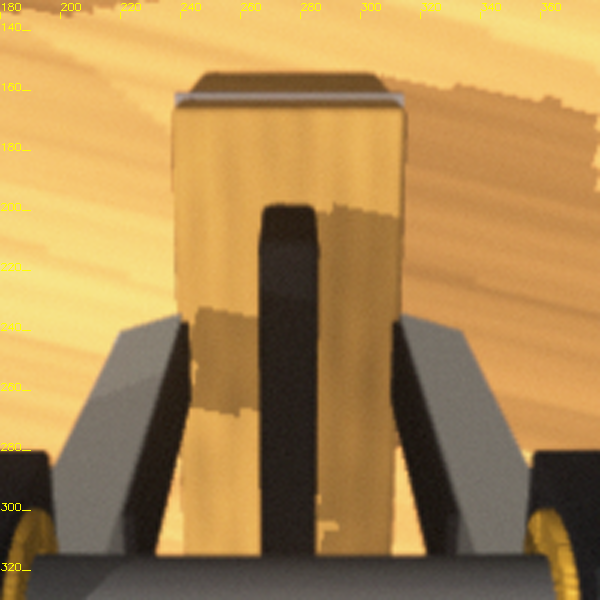

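View pics/c15.png

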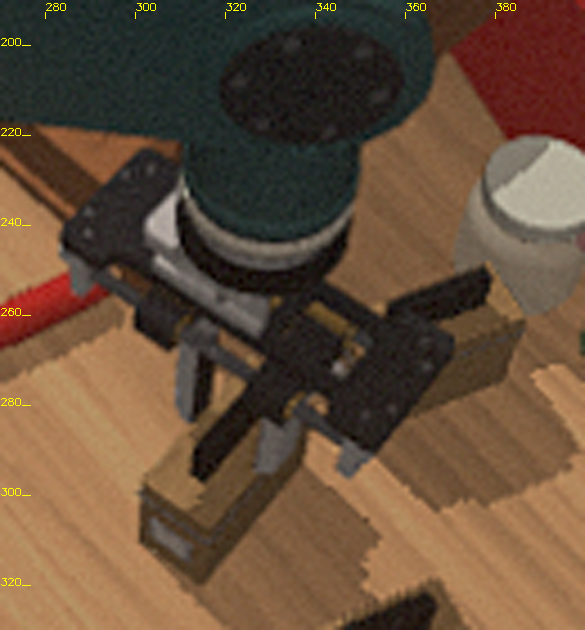

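```bash
python3 -m handwheel '[{"delta_pos":[0,0,0],"yaw":0},{"delta_pos":[0,0,0],"yaw":0},{"delta_pos":[0,0,0],"yaw":0},{"delta_pos":[0,0,0],"yaw":0},{"delta_pos":[0,0,0],"yaw":0},{"delta_pos":[0,-5,0],"yaw":0},{"delta_pos":[0,-15,0],"yaw":0},{"delta_pos":[0,-15,0],"yaw":0}]' 255
python3 - <<'E'
from h import *
s=snap("side","m"); crop(s,270,190,400,330,4.5,"c16")
E
```

```text
time: 13.8
tool_pos: [0.4499, -0.2819, 0.0672]
ee_rot: [-1.569, -0.003, -1.334]
wrist_force: [0.9, -0.8, -2.9]
width: 0.0098
```

View pics/c16.png

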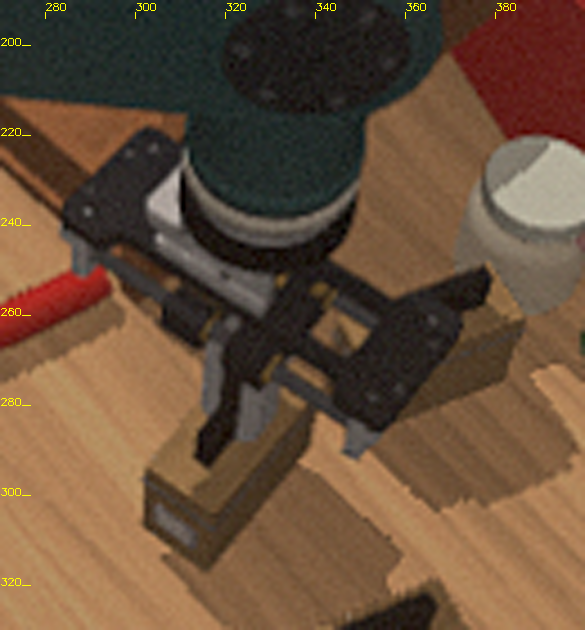

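```bash
cat >> h.py <<'E'
C=(.666,.047,.106)
def cab(x,y): return T(*C,[[x,y,0]])[0][:2]
def tocab(P):
    P=np.atleast_2d(P); c,sn=np.cos(C[2]),np.sin(C[2]); d=P[:,:2]-np.array(C[:2]); return np.c_[d@[c,sn],d@[-sn,c]].round(4)
def go(xyz,yaw=None):
    o=robot.get_obs(); t=o["tool_pos"]; a=o["ee_rot"][2]; d=np.array(xyz)-t
    r=(d[0]*np.cos(a)+d[1]*np.sin(a),-d[2],-d[0]*np.sin(a)+d[1]*np.cos(a))
    print("delta mm",np.round(np.array(r)*1000,1),"yaw",None if yaw is None else round(-(yaw-a),4), "now",t.round(4),round(a,4),o["width"].round(4))
E
python3 -m handwheel '[{"delta_pos":[0,-30,0],"yaw":0},{"delta_pos":[0,-70,0],"yaw":0},{"delta_pos":[0,-110,0],"yaw":0},{"delta_pos":[0,-150,0],"yaw":0},{"delta_pos":[0,-190,0],"yaw":0},{"delta_pos":[0,-235,0],"yaw":0},{"delta_pos":[0,-235,0],"yaw":0}]'
python3 - <<'E'
from h import *
go([*cab(-.09,.068),.30],.106-np.pi/2)
E
```

```text
time: 14.55
tool_pos: [0.4509, -0.2826, 0.3084]
ee_rot: [-1.562, -0.011, -1.334]
wrist_force: [0.4, 0.2, -2.5]
width: 0.01Traceback (most recent call last):
  File "<stdin>", line 2, in <module>
  File "h.py", line 49, in go
    print("delta mm",np.round(np.array(r)*1000,1),"yaw",None if yaw is None else round(-(yaw-a),4), "now",t.round(4),round(a,4),o["width"].round(4))
                                                                                                                                ^^^^^^^^^^^^^^^^
AttributeError: 'float' object has no attribute 'round'
```

```bash
sed -i 's/o\["width"\].round(4)/round(float(o["width"]),4)/' h.py
python3 - <<'E'
from h import *
go([*cab(-.09,.068),.30],.106-np.pi/2)
E
```

```text
delta mm [-349.1    8.4  206.1] yaw 0.1308 now [ 0.4509 -0.2826  0.3084] -1.334 0.01
```

```bash
python3 -m handwheel '[{"delta_pos":[-35,0,20],"yaw":0.02},{"delta_pos":[-70,0,41],"yaw":0.04},{"delta_pos":[-105,0,62],"yaw":0.06},{"delta_pos":[-140,0,82],"yaw":0.08},{"delta_pos":[-175,0,103],"yaw":0.1},{"delta_pos":[-210,0,124],"yaw":0.12},{"delta_pos":[-245,0,144],"yaw":0.131},{"delta_pos":[-280,0,165],"yaw":0.131},{"delta_pos":[-315,0,186],"yaw":0.131},{"delta_pos":[-348,0,206],"yaw":0.131},{"delta_pos":[-348,0,206],"yaw":0.131},{"delta_pos":[-348,0,206],"yaw":0.131}]'
python3 - <<'E'
from h import *
go([*cab(-.09,.068),.30],.106-np.pi/2)
s=snap("side","n"); crop(s,180,20,440,280,3,"c17")
w=snap("wrist","n"); crop(w,0,0,560,420,1.4,"w13")
E
```

```text
time: 15.75
tool_pos: [0.5671, 0.1061, 0.2981]
ee_rot: [-1.575, -0.001, -1.463]
wrist_force: [-0.1, -1.0, -2.6]
width: 0.0099
delta mm [ 1.2 -1.9  2.1] yaw 0.0015 now [0.5671 0.1061 0.2981] -1.4633 0.0099
```

View pics/c17.png

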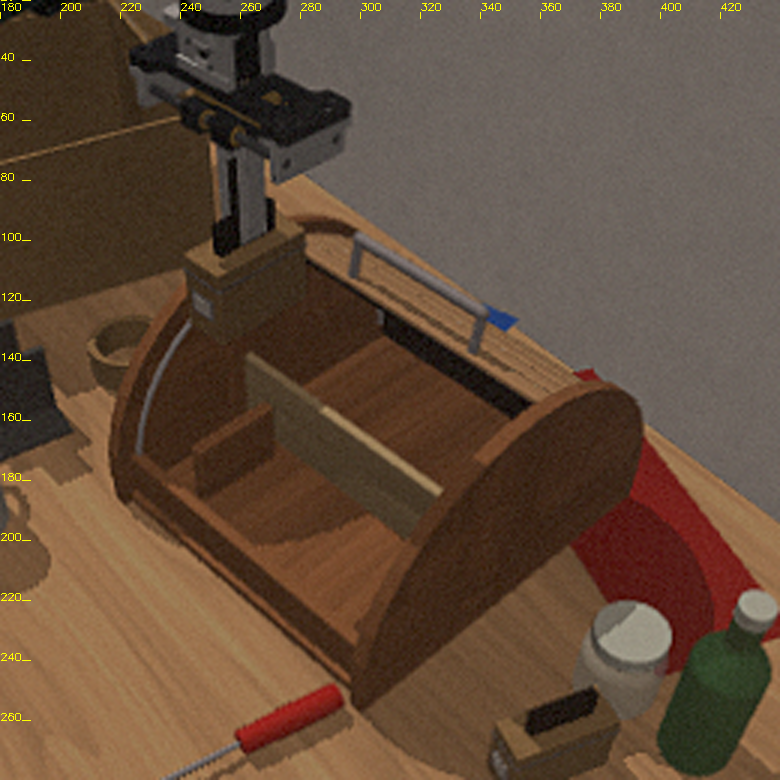

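View pics/w13.png

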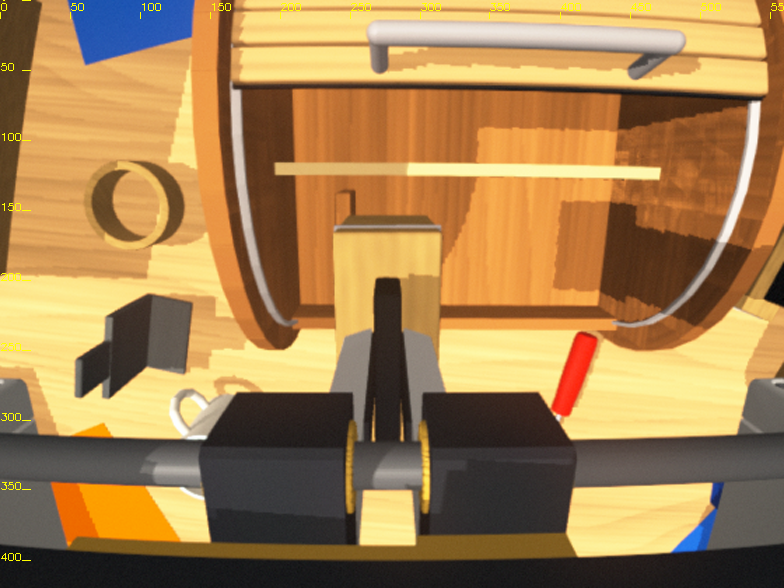

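```bash
python3 -m handwheel '[{"delta_pos":[1,30,2],"yaw":0},{"delta_pos":[2,60,2],"yaw":0},{"delta_pos":[2,90,2],"yaw":0},{"delta_pos":[2,120,2],"yaw":0},{"delta_pos":[2,150,2],"yaw":0},{"delta_pos":[2,175,2],"yaw":0},{"delta_pos":[2,195,2],"yaw":0},{"delta_pos":[2,210,2],"yaw":0},{"delta_pos":[2,220,2],"yaw":0},{"delta_pos":[2,228,2],"yaw":0},{"delta_pos":[2,228,2],"yaw":0}]';python3 -m handwheel '[{"delta_pos":[0,2,0],"yaw":0},{"delta_pos":[0,4,0],"yaw":0},{"delta_pos":[0,6,0],"yaw":0},{"delta_pos":[0,6,0],"yaw":0}]'
python3 - <<'E'
from h import *
go([*cab(-.09,.068),.063],.106-np.pi/2)
s=snap("side","o"); crop(s,180,60,400,260,3.5,"c18")
E
```

```text
time: 16.95
tool_pos: [0.5693, 0.1033, 0.0717]
ee_rot: [-1.572, -0.0, -1.465]
wrist_force: [0.2, 0.3, -3.5]
width: 0.0097
time: 17.35
tool_pos: [0.5698, 0.1038, 0.0664]
ee_rot: [-1.571, -0.0, -1.465]
wrist_force: [0.4, -0.2, -3.3]
width: 0.0102
delta mm [-1.4  3.4 -0.3] yaw 0.0 now [0.5698 0.1038 0.0664] -1.4648 0.0102
```

View pics/c18.png

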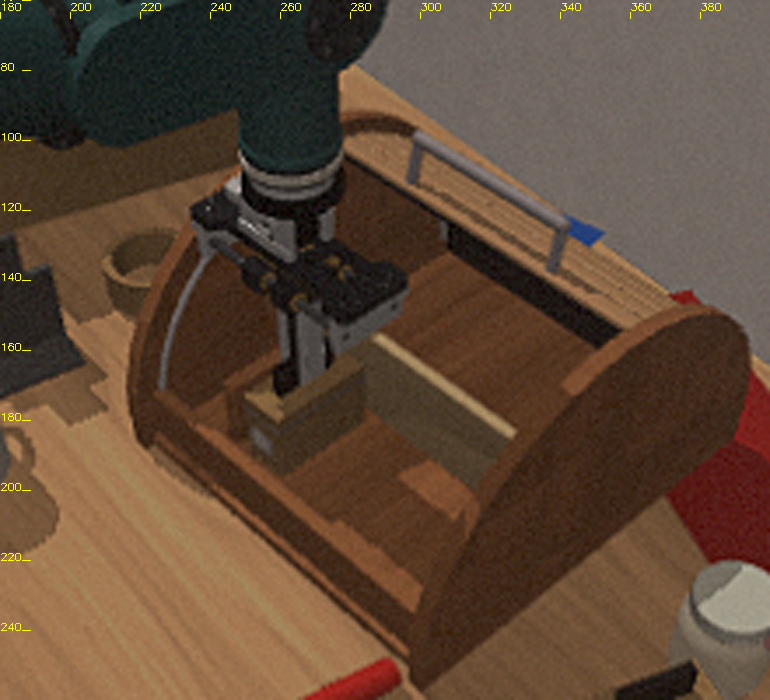

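```bash
python3 -m handwheel '[{"delta_pos":[0,1,0],"yaw":0},{"delta_pos":[0,2,0],"yaw":0},{"delta_pos":[0,3,0],"yaw":0},{"delta_pos":[0,3,0],"yaw":0}]';python3 -m handwheel '[{"delta_pos":[0,1,0],"yaw":0},{"delta_pos":[0,2,0],"yaw":0},{"delta_pos":[0,2,0],"yaw":0}]'
```

```text
time: 17.8
tool_pos: [0.5696, 0.1037, 0.0631]
ee_rot: [-1.571, -0.0, -1.465]
wrist_force: [0.5, 0.1, -3.6]
width: 0.01
time: 18.1
tool_pos: [0.57, 0.1038, 0.0625]
ee_rot: [-1.57, 0.0, -1.465]
wrist_force: [-0.9, 0.3, 2.4]
width: 0.0098
```

```bash
python3 -m handwheel '[{"delta_pos":[0,-1,0],"yaw":0},{"delta_pos":[0,-1,0],"yaw":0},{"delta_pos":[0,-1,0],"yaw":0},{"delta_pos":[0,-1,0],"yaw":0},{"delta_pos":[0,-15,0],"yaw":0},{"delta_pos":[0,-45,0],"yaw":0},{"delta_pos":[0,-85,0],"yaw":0},{"delta_pos":[0,-130,0],"yaw":0},{"delta_pos":[0,-175,0],"yaw":0},{"delta_pos":[0,-220,0],"yaw":0},{"delta_pos":[0,-220,0],"yaw":0}]' 170
python3 - <<'E'
from h import *
w=snap("wrist","p"); crop(w,0,0,560,420,1.4,"w14"); s=snap("side","p"); crop(s,180,60,460,370,2.3,"c19")
E
```

```text
time: 19.2
tool_pos: [0.5724, 0.1039, 0.2916]
ee_rot: [-1.554, -0.0, -1.465]
wrist_force: [0.3, -0.1, 0.5]
width: 0.0311
```

View pics/w14.png

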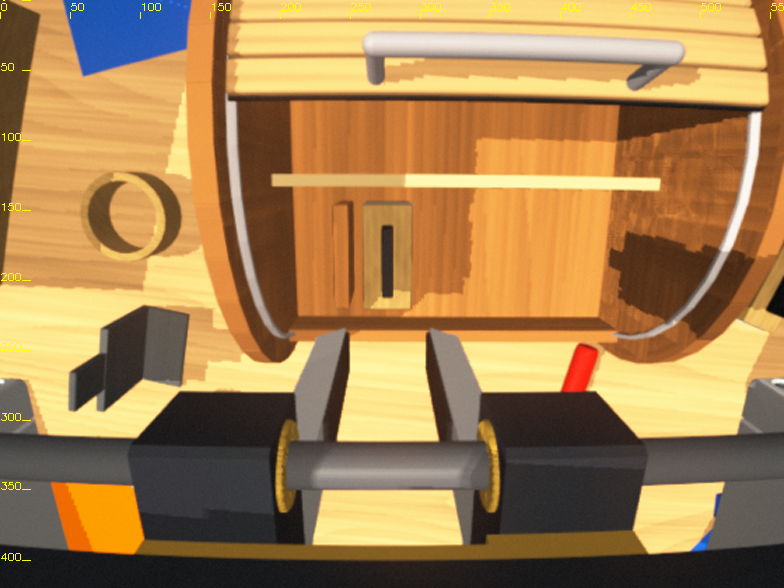

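View pics/c19.png

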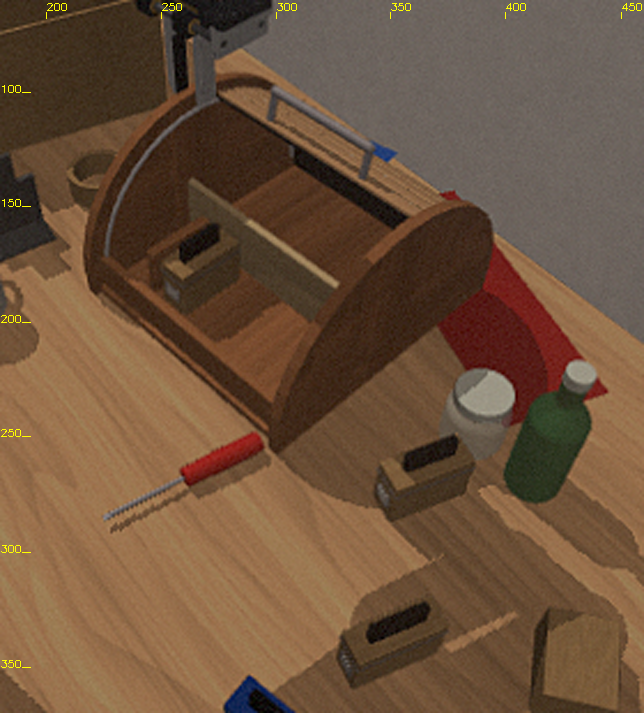

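Run:
```python
from h import *
go([.584,-.292,.27],-1.831)
```

```text
delta mm [394.9  13.7 -28.2] yaw 0.366 now [0.5703 0.1037 0.2837] -1.465 0.0316
```

```bash
python3 -m handwheel '[{"delta_pos":[40,0,-3],"yaw":0.04},{"delta_pos":[80,0,-6],"yaw":0.07},{"delta_pos":[120,0,-9],"yaw":0.11},{"delta_pos":[160,0,-12],"yaw":0.15},{"delta_pos":[200,0,-14],"yaw":0.18},{"delta_pos":[240,0,-17],"yaw":0.22},{"delta_pos":[280,0,-20],"yaw":0.26},{"delta_pos":[320,0,-23],"yaw":0.29},{"delta_pos":[360,0,-26],"yaw":0.33},{"delta_pos":[395,0,-28],"yaw":0.366},{"delta_pos":[395,30,-28],"yaw":0.366},{"delta_pos":[395,30,-28],"yaw":0.366}]'
python3 - <<'E'
from h import *
w=snap("wrist","q"); crop(w,180,90,400,290,3.5,"w15"); print(robot.get_obs()["tool_pos"],robot.get_obs()["ee_rot"])
E
```

```text
time: 20.5
tool_pos: [0.5807, -0.2917, 0.2427]
ee_rot: [-1.585, 0.005, -1.833]
wrist_force: [-0.5, 0.3, -2.2]
width: 0.0316
[ 0.58159225 -0.29126181  0.24561993] [-1.58130837  0.00345524 -1.83162932]
```

View pics/w15.png

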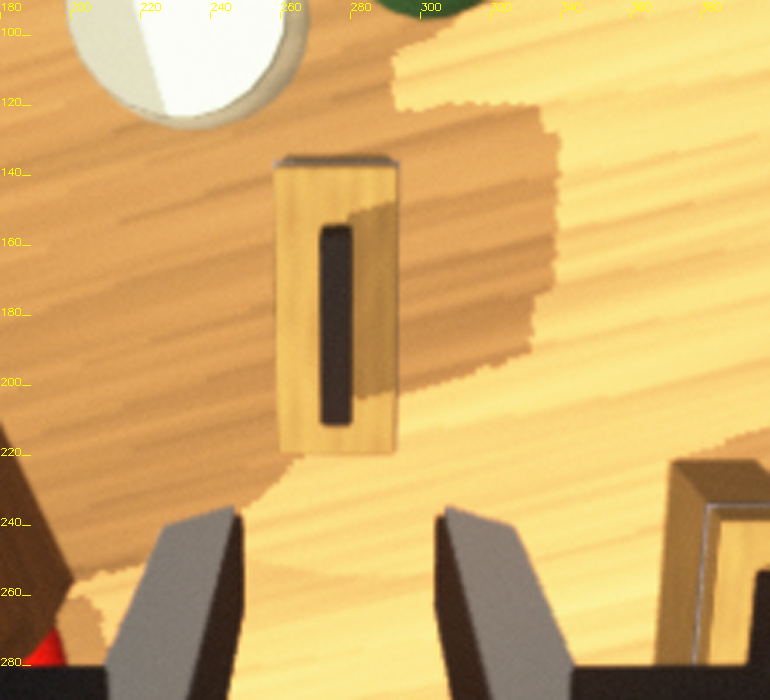

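Run:
```python
from h import *
w=load("wrist","q")
P=onplane(w,[(258.6,137.7),(293.9,137.7),(293.3,219.4),(259.6,219.4)],.07)[:,:2]; BL,BR,FR,FL=P
print("ctr",P.mean(0).round(4),"yaw R",np.arctan2(*(BR-FR)[::-1]).round(3),"L",np.arctan2(*(BL-FL)[::-1]).round(3),"wid",np.linalg.norm(BL-BR).round(4),np.linalg.norm(FL-FR).round(4))
go([*P.mean(0),.054],-1.831)
```

```text
ctr [ 0.5842 -0.2925] yaw R -0.256 L -0.263 wid 0.0392 0.0399
delta mm [  0.5 191.6   2.9] yaw -0.0006 now [ 0.5816 -0.2913  0.2456] -1.8316 0.0309
```

```bash
python3 -m handwheel '[{"delta_pos":[0,30,0],"yaw":0},{"delta_pos":[0,60,0],"yaw":0},{"delta_pos":[0,90,0],"yaw":0},{"delta_pos":[0,120,0],"yaw":0},{"delta_pos":[0,150,0],"yaw":0},{"delta_pos":[0,170,0],"yaw":0},{"delta_pos":[0,180,0],"yaw":0},{"delta_pos":[0,190,0],"yaw":0},{"delta_pos":[0,190,0],"yaw":0},{"delta_pos":[0,190,0],"yaw":0}]'
python3 - <<'E'
from h import *
go([.5842,-.2925,.051],-1.831)
w=snap("wrist","r"); crop(w,180,90,400,290,3.5,"w16")
E
```

```text
time: 21.55
tool_pos: [0.5843, -0.2923, 0.0627]
ee_rot: [-1.569, -0.001, -1.831]
wrist_force: [0.8, 0.1, -1.0]
width: 0.0312
delta mm [ 0.2 11.7 -0.1] yaw 0.0003 now [ 0.5843 -0.2923  0.0627] -1.8307 0.0312
```

View pics/w16.png

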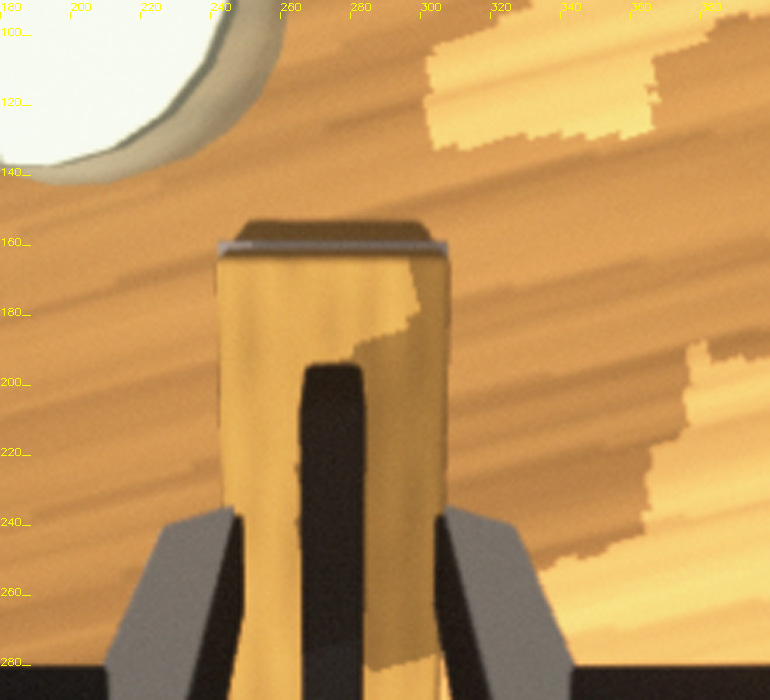

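Centred and aligned. Lower 12, close, lift.

```bash
python3 -m handwheel '[{"delta_pos":[0,6,0],"yaw":0},{"delta_pos":[0,12,0],"yaw":0},{"delta_pos":[0,12,0],"yaw":0}]'; python3 -m handwheel '[{"delta_pos":[0,0,0],"yaw":0},{"delta_pos":[0,0,0],"yaw":0},{"delta_pos":[0,0,0],"yaw":0},{"delta_pos":[0,0,0],"yaw":0},{"delta_pos":[0,-10,0],"yaw":0},{"delta_pos":[0,-40,0],"yaw":0},{"delta_pos":[0,-80,0],"yaw":0},{"delta_pos":[0,-120,0],"yaw":0},{"delta_pos":[0,-165,0],"yaw":0},{"delta_pos":[0,-210,0],"yaw":0},{"delta_pos":[0,-250,0],"yaw":0},{"delta_pos":[0,-250,0],"yaw":0}]' 255
python3 - <<'E'
from h import *
print(cab(-.09,.020)); go([*cab(-.09,.020),.30],.106-np.pi/2)
s=snap("side","r"); crop(s,180,60,460,370,2.3,"c20")
E
```

```text
time: 21.9
tool_pos: [0.5829, -0.2917, 0.0481]
ee_rot: [-1.573, 0.001, -1.831]
wrist_force: [-0.3, 0.5, -1.5]
width: 0.0316
time: 23.1
tool_pos: [0.5853, -0.2931, 0.3081]
ee_rot: [-1.556, -0.004, -1.831]
wrist_force: [-0.4, 0.5, -1.2]
width: 0.01
[0.57438911 0.0573656 ]
delta mm [-335.9    8.1 -100.7] yaw -0.3663 now [ 0.5853 -0.2931  0.3081] -1.8311 0.01
```

View pics/c20.png

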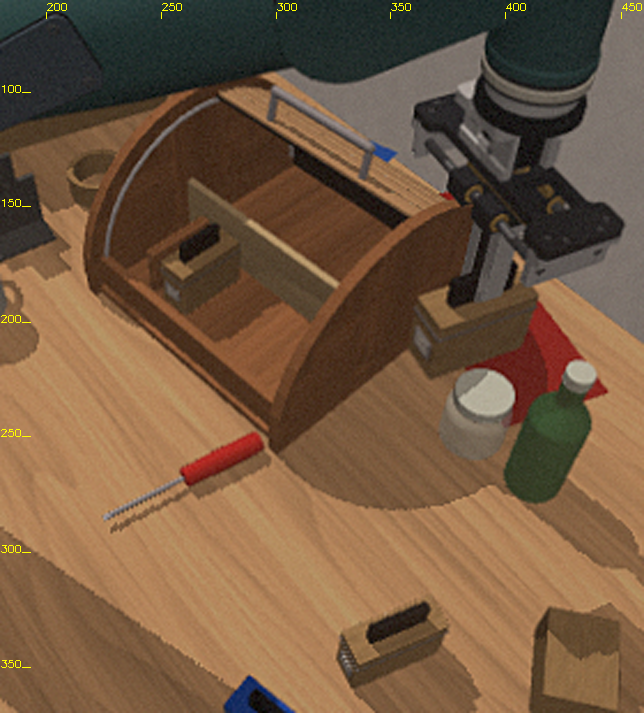

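```bash
python3 -m handwheel '[{"delta_pos":[-33,0,-10],"yaw":-0.04},{"delta_pos":[-66,0,-20],"yaw":-0.08},{"delta_pos":[-100,0,-29],"yaw":-0.12},{"delta_pos":[-133,0,-39],"yaw":-0.16},{"delta_pos":[-166,0,-49],"yaw":-0.2},{"delta_pos":[-199,0,-59],"yaw":-0.24},{"delta_pos":[-232,0,-69],"yaw":-0.28},{"delta_pos":[-266,0,-78],"yaw":-0.32},{"delta_pos":[-299,0,-88],"yaw":-0.35},{"delta_pos":[-332,0,-98],"yaw":-0.366},{"delta_pos":[-332,0,-98],"yaw":-0.366},{"delta_pos":[-332,0,-98],"yaw":-0.366}]'; python3 -m handwheel '[{"delta_pos":[0,0,0],"yaw":0},{"delta_pos":[0,0,0],"yaw":0}]'
python3 - <<'E'
from h import *
go([*cab(-.09,.016),.07],.106-np.pi/2)
w=snap("wrist","s"); crop(w,100,60,500,360,2,"w17")
E
```

```text
time: 24.35
tool_pos: [0.5732, 0.0544, 0.2958]
ee_rot: [-1.577, -0.0, -1.464]
wrist_force: [-0.2, -0.8, -4.4]
width: 0.0099
time: 24.55
tool_pos: [0.5741, 0.0528, 0.2982]
ee_rot: [-1.573, -0.0, -1.467]
wrist_force: [0.3, 0.1, -2.8]
width: 0.01
delta mm [ -0.6 228.2   0.8] yaw -0.002 now [0.5741 0.0528 0.2982] -1.4668 0.01
```

View pics/w17.png

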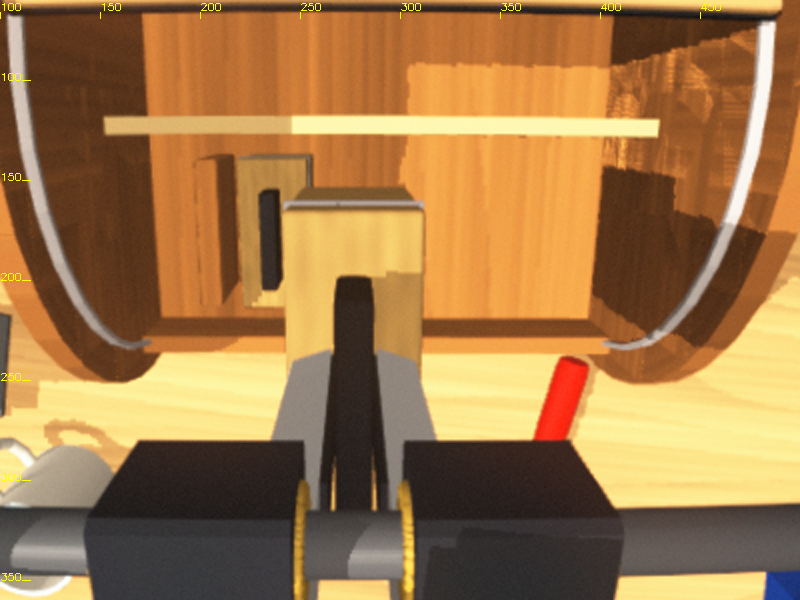

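```bash
python3 -m handwheel '[{"delta_pos":[0,30,0],"yaw":0},{"delta_pos":[0,60,0],"yaw":0},{"delta_pos":[0,90,0],"yaw":0},{"delta_pos":[0,120,0],"yaw":0},{"delta_pos":[0,140,0],"yaw":0},{"delta_pos":[0,140,0],"yaw":0}]'
python3 - <<'E'
from h import *
s=snap("side","t"); crop(s,180,60,400,260,3.5,"c21");w=snap("wrist","t"); crop(w,100,60,500,360,2,"w18")
E
```

```text
time: 25.2
tool_pos: [0.5718, 0.053, 0.155]
ee_rot: [-1.579, 0.001, -1.466]
wrist_force: [-0.3, -0.1, -3.3]
width: 0.0099
```

View pics/w18.png

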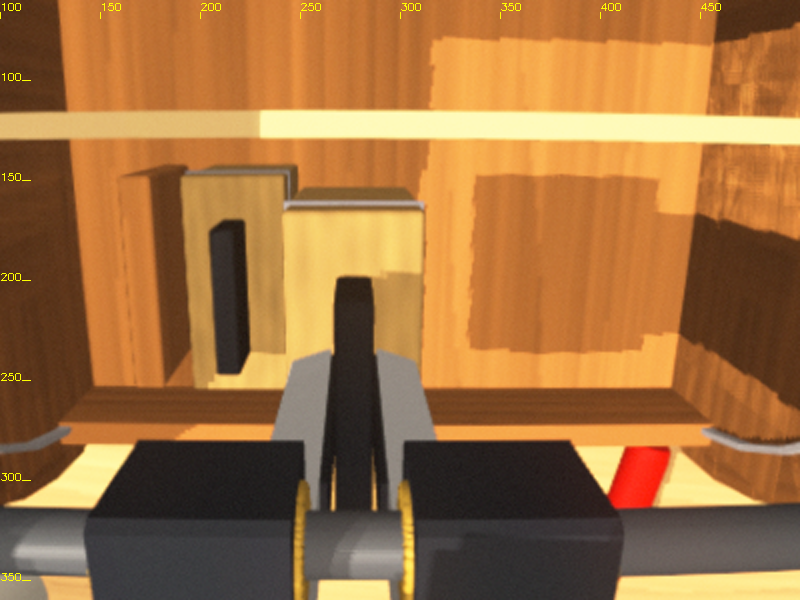

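Run:
```python
from h import *
w=load("wrist","t")
print("A lid BL,BR",tocab(onplane(w,[(191,147.5),(242.5,147.5),(196.5,254)],.082)))
print("B held",tocab(onplane(w,[(242,164.5),(312,165)],.082+.0925)))
go([*cab(-.09,.016),.0725],.106-np.pi/2)
```

```text
A lid BL,BR [[-0.0413  0.0865]
 [-0.0416  0.0435]
 [-0.1368  0.0878]]
B held [[-0.0435  0.0346]
 [-0.0438 -0.0048]]
delta mm [-0.1 87.2  0.4] yaw -0.0013 now [0.5745 0.0533 0.1597] -1.4661 0.0098
```

```bash
python3 -m handwheel '[{"delta_pos":[0,30,0],"yaw":0},{"delta_pos":[0,55,0],"yaw":0},{"delta_pos":[0,75,0],"yaw":0},{"delta_pos":[0,88,0],"yaw":0},{"delta_pos":[0,93,0],"yaw":0},{"delta_pos":[0,96,0],"yaw":0},{"delta_pos":[0,97,0],"yaw":0},{"delta_pos":[0,97,0],"yaw":0}]';python3 -m handwheel '[{"delta_pos":[0,1,0],"yaw":0},{"delta_pos":[0,1,0],"yaw":0},{"delta_pos":[0,1,0],"yaw":0}]'
```

```text
time: 26.1
tool_pos: [0.5751, 0.054, 0.0636]
ee_rot: [-1.569, -0.0, -1.465]
wrist_force: [-0.1, 0.2, -3.7]
width: 0.0101
time: 26.4
tool_pos: [0.5745, 0.054, 0.0617]
ee_rot: [-1.57, -0.0, -1.465]
wrist_force: [-0.4, 0.1, -3.4]
width: 0.0096
```

```bash
python3 -m handwheel '[{"delta_pos":[0,1,0],"yaw":0},{"delta_pos":[0,1,0],"yaw":0}]'; python3 -m handwheel '[{"delta_pos":[0,1,0],"yaw":0},{"delta_pos":[0,1,0],"yaw":0}]'
```

```text
time: 26.6
tool_pos: [0.5747, 0.054, 0.0614]
ee_rot: [-1.57, -0.0, -1.465]
wrist_force: [-0.6, -0.6, 1.1]
width: 0.0096
time: 26.8
tool_pos: [0.5747, 0.054, 0.0614]
ee_rot: [-1.569, -0.0, -1.465]
wrist_force: [-3.0, 0.8, 5.6]
width: 0.0101
```

```bash
python3 -m handwheel '[{"delta_pos":[0,-1.5,0],"yaw":0},{"delta_pos":[-3,-1.5,0],"yaw":0},{"delta_pos":[-6,-1.5,0],"yaw":0},{"delta_pos":[-9,-1.5,0],"yaw":0},{"delta_pos":[-12,-1.5,0],"yaw":0},{"delta_pos":[-14,-1.5,0],"yaw":0},{"delta_pos":[-16,-1.5,0],"yaw":0},{"delta_pos":[-18,-1.5,0],"yaw":0},{"delta_pos":[-18,-1.5,0],"yaw":0}]'
python3 - <<'E'
from h import *
w=snap("wrist","u"); crop(w,100,60,500,360,2,"w19"); o=robot.get_obs(); print(tocab(o["tool_pos"]))
E
```

```text
time: 27.7
tool_pos: [0.5728, 0.0722, 0.0614]
ee_rot: [-1.57, 0.0, -1.465]
wrist_force: [1.5, -2.7, 4.9]
width: 0.0096
[[-0.09    0.0349]]
```

View pics/w19.png

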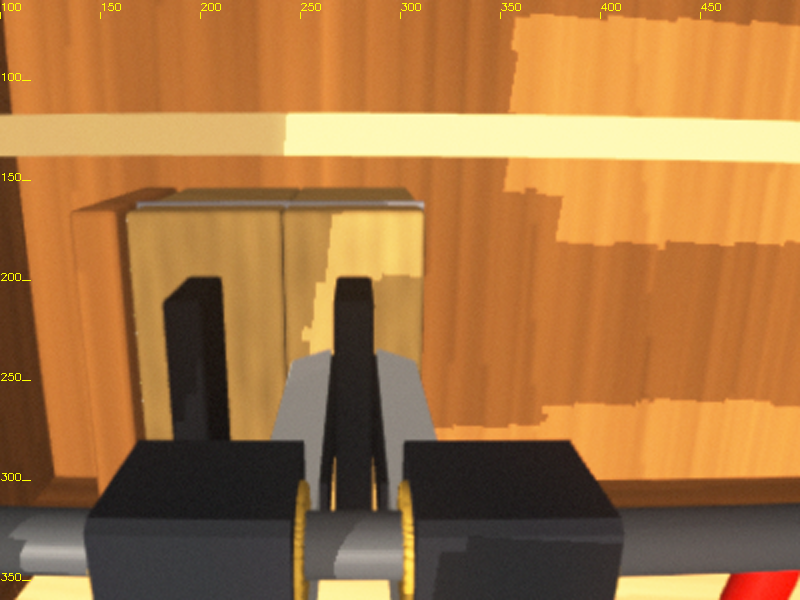

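```bash
python3 -m handwheel '[{"delta_pos":[-1,0,0],"yaw":0},{"delta_pos":[-2,0,0],"yaw":0},{"delta_pos":[-2,0,0],"yaw":0}]'; python3 -m handwheel '[{"delta_pos":[-1,0,0],"yaw":0},{"delta_pos":[-2,0,0],"yaw":0},{"delta_pos":[-2,0,0],"yaw":0}]'
python3 - <<'E'
from h import *
o=robot.get_obs(); print(tocab(o["tool_pos"]))
E
```

```text
time: 28.05
tool_pos: [0.5726, 0.0732, 0.0615]
ee_rot: [-1.57, -0.001, -1.465]
wrist_force: [0.8, -5.2, 5.5]
width: 0.0101
time: 28.35
tool_pos: [0.5724, 0.0747, 0.0615]
ee_rot: [-1.57, -0.002, -1.466]
wrist_force: [1.1, -5.2, 5.4]
width: 0.0097
[[-0.0902  0.0375]]
```

```bash
python3 -m handwheel '[{"delta_pos":[-1,0,0],"yaw":0},{"delta_pos":[-2,0,0],"yaw":0},{"delta_pos":[-2,0,0],"yaw":0}]'; python3 -m handwheel '[{"delta_pos":[-1,0,0],"yaw":0},{"delta_pos":[-2,0,0],"yaw":0},{"delta_pos":[-2,0,0],"yaw":0}]'
python3 - <<'E'
from h import *
o=robot.get_obs(); print(tocab(o["tool_pos"]))
w=snap("wrist","v"); crop(w,100,60,500,360,2,"w20")
E
```

```text
time: 28.65
tool_pos: [0.5722, 0.0748, 0.0615]
ee_rot: [-1.57, -0.005, -1.466]
wrist_force: [0.2, -10.4, 6.0]
width: 0.0098
time: 28.95
tool_pos: [0.5721, 0.0748, 0.0615]
ee_rot: [-1.571, -0.009, -1.467]
wrist_force: [1.2, -13.6, 5.7]
width: 0.0099
[[-0.0904  0.0375]]
```

View pics/w20.png

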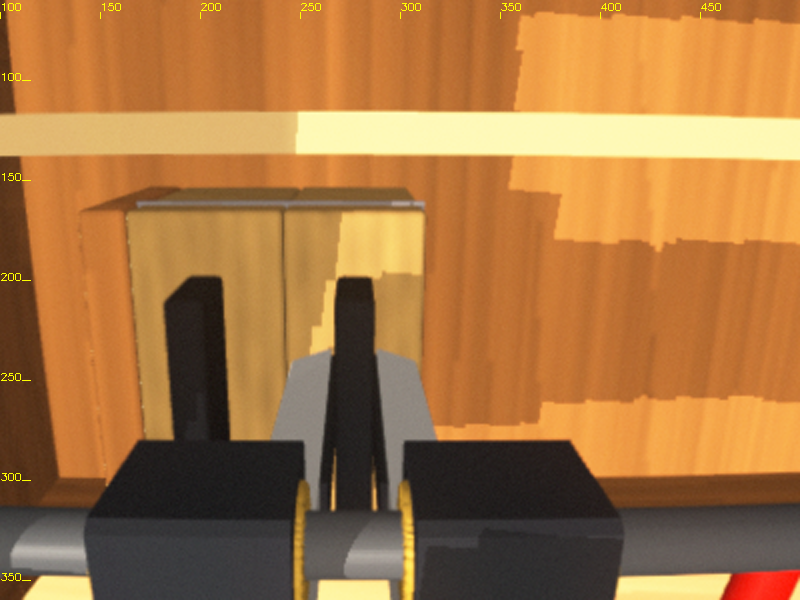

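```bash
python3 -m handwheel '[{"delta_pos":[2,-1,0],"yaw":0},{"delta_pos":[3.5,-1.5,0],"yaw":0},{"delta_pos":[3.5,-1.5,0],"yaw":0}]'; python3 -m handwheel '[{"delta_pos":[0,0,0],"yaw":0},{"delta_pos":[0,0,0],"yaw":0},{"delta_pos":[0,0,0],"yaw":0},{"delta_pos":[0,0,0],"yaw":0},{"delta_pos":[0,-10,0],"yaw":0},{"delta_pos":[0,-40,0],"yaw":0},{"delta_pos":[0,-85,0],"yaw":0},{"delta_pos":[0,-130,0],"yaw":0},{"delta_pos":[0,-175,0],"yaw":0},{"delta_pos":[0,-220,0],"yaw":0},{"delta_pos":[0,-220,0],"yaw":0},{"delta_pos":[0,-220,0],"yaw":0}]' 175
python3 - <<'E'
from h import *
w=snap("wrist","x"); crop(w,100,60,500,360,2,"w21");s=snap("side","x"); crop(s,180,60,460,400,2.2,"c22")
go([.433,-.4065,.27],-.255-np.pi/2)
E
```

```text
time: 29.3
tool_pos: [0.572, 0.0749, 0.0615]
ee_rot: [-1.571, -0.002, -1.466]
wrist_force: [1.6, -5.0, 0.5]
width: 0.0097
time: 30.5
tool_pos: [0.5724, 0.0766, 0.2844]
ee_rot: [-1.567, -0.0, -1.465]
wrist_force: [-0.3, -0.7, -0.9]
width: 0.0301
delta mm [ 465.6   10.5 -188.5] yaw 0.3609 now [0.5712 0.0764 0.2805] -1.4648 0.0296
```

View pics/w21.png

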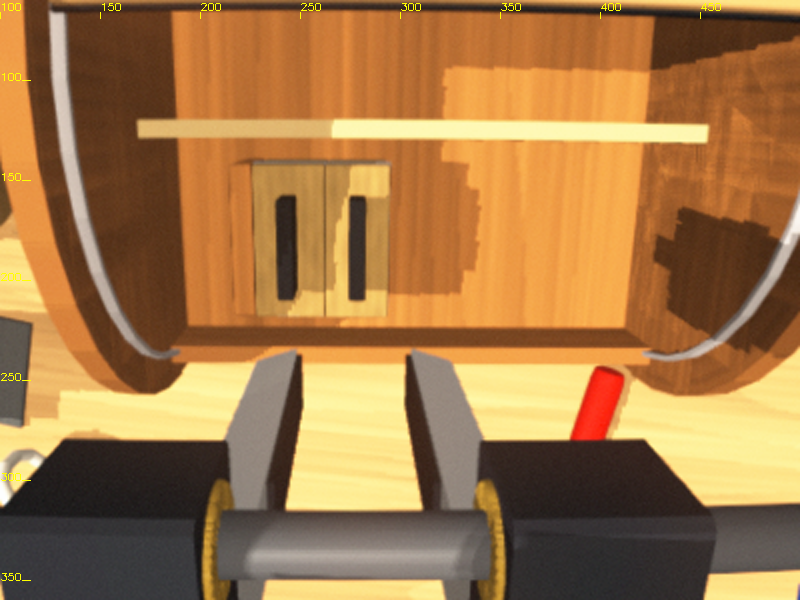

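View pics/c22.png

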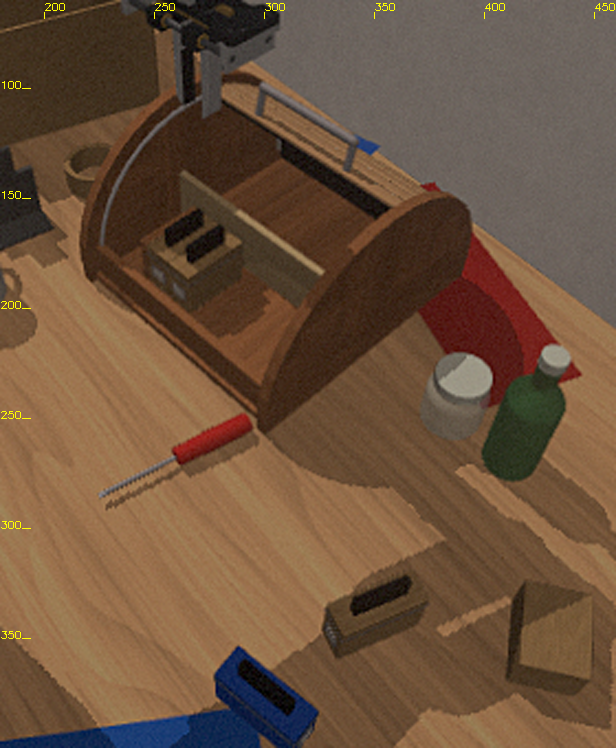

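```bash
python3 -m handwheel '[{"delta_pos":[42,0,-17],"yaw":0.03},{"delta_pos":[84,0,-34],"yaw":0.06},{"delta_pos":[126,0,-51],"yaw":0.1},{"delta_pos":[168,0,-68],"yaw":0.13},{"delta_pos":[210,0,-85],"yaw":0.16},{"delta_pos":[253,0,-102],"yaw":0.2},{"delta_pos":[296,0,-119],"yaw":0.23},{"delta_pos":[338,0,-136],"yaw":0.26},{"delta_pos":[380,0,-154],"yaw":0.3},{"delta_pos":[423,0,-171],"yaw":0.33},{"delta_pos":[466,0,-188],"yaw":0.361},{"delta_pos":[466,30,-188],"yaw":0.361}]'; python3 -m handwheel '[{"delta_pos":[0,0,0],"yaw":0},{"delta_pos":[0,0,0],"yaw":0},{"delta_pos":[0,0,0],"yaw":0}]'
python3 - <<'E'
from h import *
w=snap("wrist","y"); crop(w,180,90,400,290,3.5,"w22")
E
```

```text
time: 31.8
tool_pos: [0.4323, -0.4127, 0.2521]
ee_rot: [-1.569, -0.003, -1.834]
wrist_force: [1.7, 0.2, -1.5]
width: 0.0298
time: 32.1
tool_pos: [0.4348, -0.4061, 0.2531]
ee_rot: [-1.57, -0.0, -1.824]
wrist_force: [1.2, -0.5, -0.3]
width: 0.0293
```

View pics/w22.png

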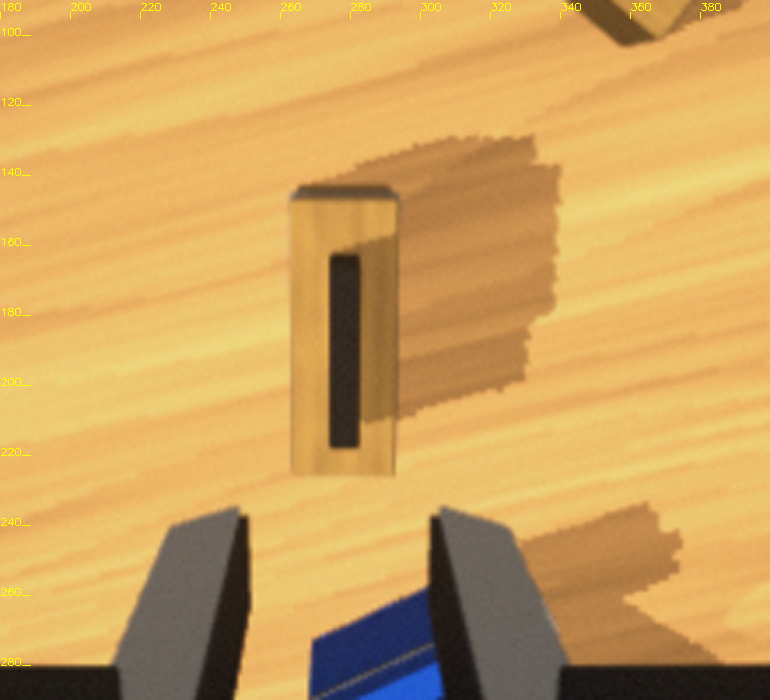

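Run:
```python
from h import *
w=load("wrist","y")
P=onplane(w,[(262.9,146.3),(293.7,146.3),(292.9,226),(263.4,226)],.07)[:,:2]; BL,BR,FR,FL=P
print("ctr",P.mean(0).round(4),"yaw R",np.arctan2(*(BR-FR)[::-1]).round(3),"L",np.arctan2(*(BL-FL)[::-1]).round(3),"wid",np.linalg.norm(BL-BR).round(4),np.linalg.norm(FL-FR).round(4))
go([*P.mean(0),.0625],-1.826)
```

```text
ctr [ 0.4296 -0.4077] yaw R -0.251 L -0.257 wid 0.0354 0.036
delta mm [  2.7 191.4  -4.9] yaw 0.0017 now [ 0.435  -0.4063  0.2539] -1.8243 0.0296
```

```bash
python3 -m handwheel '[{"delta_pos":[2.5,30,-5],"yaw":0},{"delta_pos":[2.5,60,-5],"yaw":0},{"delta_pos":[2.5,90,-5],"yaw":0},{"delta_pos":[2.5,120,-5],"yaw":0},{"delta_pos":[2.5,150,-5],"yaw":0},{"delta_pos":[2.5,170,-5],"yaw":0},{"delta_pos":[2.5,180,-5],"yaw":0},{"delta_pos":[2.5,190,-5],"yaw":0},{"delta_pos":[2.5,190,-5],"yaw":0},{"delta_pos":[2.5,190,-5],"yaw":0}]'
python3 - <<'E'
from h import *
go([.4296,-.4077,.0505],-1.826)
w=snap("wrist","z"); crop(w,180,90,400,290,3.5,"w23")
E
```

```text
time: 33.15
tool_pos: [0.4295, -0.4086, 0.0637]
ee_rot: [-1.569, -0.001, -1.826]
wrist_force: [0.1, -0.6, -0.6]
width: 0.0293
delta mm [-0.9 13.2 -0.1] yaw 0.0004 now [ 0.4295 -0.4086  0.0637] -1.8256 0.0293
```

View pics/w23.png

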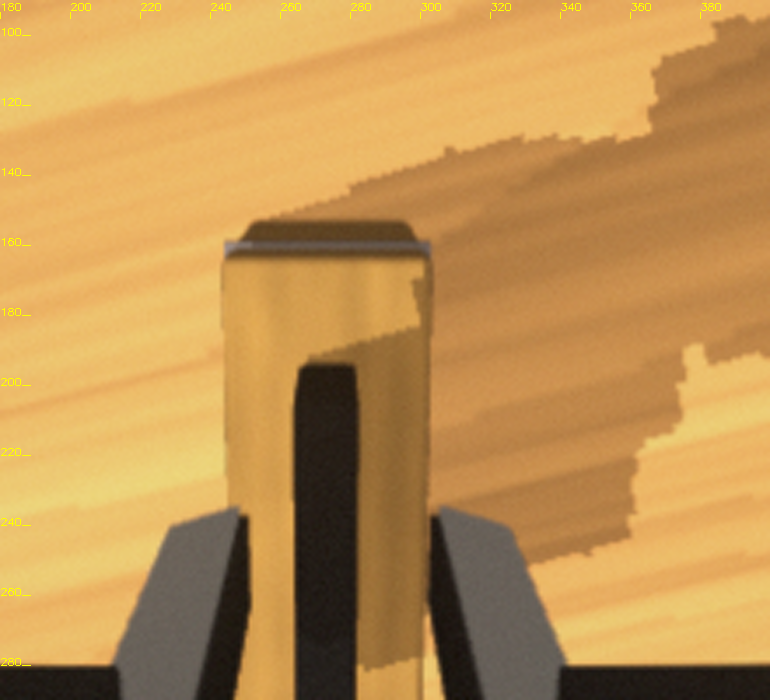

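```bash
python3 -m handwheel '[{"delta_pos":[-1,6,0],"yaw":0},{"delta_pos":[-1,13,0],"yaw":0},{"delta_pos":[-1,13,0],"yaw":0}]'; python3 -m handwheel '[{"delta_pos":[0,0,0],"yaw":0},{"delta_pos":[0,0,0],"yaw":0},{"delta_pos":[0,0,0],"yaw":0},{"delta_pos":[0,0,0],"yaw":0},{"delta_pos":[0,-10,0],"yaw":0},{"delta_pos":[0,-40,0],"yaw":0},{"delta_pos":[0,-80,0],"yaw":0},{"delta_pos":[0,-120,0],"yaw":0},{"delta_pos":[0,-165,0],"yaw":0},{"delta_pos":[0,-210,0],"yaw":0},{"delta_pos":[0,-250,0],"yaw":0},{"delta_pos":[0,-250,0],"yaw":0}]' 255; python3 -m handwheel '[{"delta_pos":[0,0,0],"yaw":0},{"delta_pos":[0,0,0],"yaw":0}]';python3 - <<'E'
from h import *
go([*cab(-.09,-.010),.30],.106-np.pi/2)
E
```

```text
time: 33.5
tool_pos: [0.4284, -0.4064, 0.048]
ee_rot: [-1.573, 0.001, -1.826]
wrist_force: [-0.0, 0.4, -2.0]
width: 0.0296
time: 34.7
tool_pos: [0.4304, -0.4087, 0.308]
ee_rot: [-1.559, -0.008, -1.826]
wrist_force: [0.8, 0.6, -2.5]
width: 0.01
time: 34.9
tool_pos: [0.4284, -0.4065, 0.2965]
ee_rot: [-1.575, 0.003, -1.826]
wrist_force: [0.7, 0.5, -2.8]
width: 0.01
delta mm [-457.6   -3.5   34.8] yaw -0.3613 now [ 0.4284 -0.4065  0.2965] -1.826 0.01
```

```bash
python3 -m handwheel '[{"delta_pos":[-30,0,2],"yaw":-0.03},{"delta_pos":[-70,0,5],"yaw":-0.06},{"delta_pos":[-112,0,8],"yaw":-0.1},{"delta_pos":[-154,0,11],"yaw":-0.13},{"delta_pos":[-196,0,14],"yaw":-0.16},{"delta_pos":[-238,0,17],"yaw":-0.2},{"delta_pos":[-280,0,20],"yaw":-0.23},{"delta_pos":[-322,0,23],"yaw":-0.26},{"delta_pos":[-364,0,26],"yaw":-0.3},{"delta_pos":[-404,0,29],"yaw":-0.33},{"delta_pos":[-436,0,32],"yaw":-0.361},{"delta_pos":[-459,0,34],"yaw":-0.361}]'; python3 -m handwheel '[{"delta_pos":[0,0,0],"yaw":0},{"delta_pos":[0,0,0],"yaw":0},{"delta_pos":[0,30,0],"yaw":0},{"delta_pos":[0,65,0],"yaw":0},{"delta_pos":[0,100,0],"yaw":0},{"delta_pos":[0,130,0],"yaw":0},{"delta_pos":[0,150,0],"yaw":0},{"delta_pos":[0,150,0],"yaw":0},{"delta_pos":[0,150,0],"yaw":0}]';python3 - <<'E'
from h import *
go([*cab(-.09,-.010),.0725],.106-np.pi/2)
w=snap("wrist","A"); crop(w,100,60,500,360,2,"w24")
E
```

```text
time: 36.1
tool_pos: [0.577, 0.0309, 0.2956]
ee_rot: [-1.577, 0.001, -1.462]
wrist_force: [0.2, -0.8, -3.1]
width: 0.01
time: 37.0
tool_pos: [0.5772, 0.0273, 0.1492]
ee_rot: [-1.572, -0.0, -1.467]
wrist_force: [0.3, -0.4, -2.4]
width: 0.0096
delta mm [-0.2 76.7  0.3] yaw -0.0018 now [0.5772 0.0273 0.1492] -1.4666 0.0096
```

View pics/w24.png

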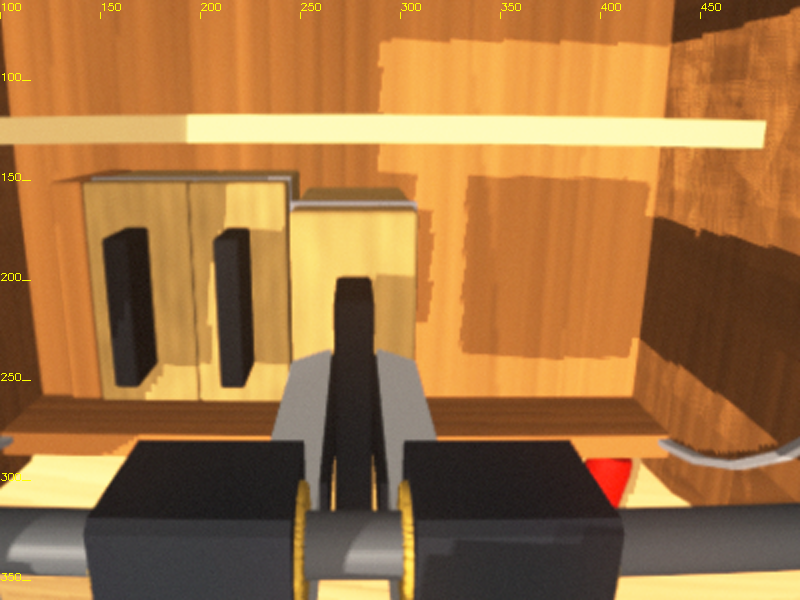

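```bash
python3 -m handwheel '[{"delta_pos":[0,25,0],"yaw":0},{"delta_pos":[0,50,0],"yaw":0},{"delta_pos":[0,70,0],"yaw":0},{"delta_pos":[0,78,0],"yaw":0},{"delta_pos":[0,83,0],"yaw":0},{"delta_pos":[0,86,0],"yaw":0},{"delta_pos":[0,86,0],"yaw":0},{"delta_pos":[0,86,0],"yaw":0}]';python3 -m handwheel '[{"delta_pos":[0,1,0],"yaw":0},{"delta_pos":[0,2,0],"yaw":0},{"delta_pos":[0,2,0],"yaw":0}]'
```

```text
time: 37.85
tool_pos: [0.5786, 0.0284, 0.0646]
ee_rot: [-1.569, -0.0, -1.465]
wrist_force: [0.7, -0.2, -3.2]
width: 0.01
time: 38.15
tool_pos: [0.5778, 0.0285, 0.0615]
ee_rot: [-1.571, -0.0, -1.465]
wrist_force: [0.1, 0.3, -2.9]
width: 0.0097
```

```bash
python3 -m handwheel '[{"delta_pos":[0,1,0],"yaw":0},{"delta_pos":[0,1,0],"yaw":0}]';python3 -m handwheel '[{"delta_pos":[-3,0,0],"yaw":0},{"delta_pos":[-6,0,0],"yaw":0},{"delta_pos":[-8,0,0],"yaw":0},{"delta_pos":[-8,0,0],"yaw":0}]';python3 -m handwheel '[{"delta_pos":[-1,0,0],"yaw":0},{"delta_pos":[-2,0,0],"yaw":0},{"delta_pos":[-2,0,0],"yaw":0}]'
```

```text
time: 38.35
tool_pos: [0.5779, 0.0285, 0.0615]
ee_rot: [-1.57, -0.0, -1.465]
wrist_force: [-2.5, 0.2, 3.4]
width: 0.0096
time: 38.75
tool_pos: [0.5783, 0.0364, 0.0615]
ee_rot: [-1.567, -0.001, -1.465]
wrist_force: [2.3, -1.7, 4.7]
width: 0.0097
time: 39.05
tool_pos: [0.578, 0.0371, 0.0615]
ee_rot: [-1.568, -0.003, -1.466]
wrist_force: [2.2, -5.3, 5.1]
width: 0.0099
```

```bash
python3 -m handwheel '[{"delta_pos":[-2,0,0],"yaw":0},{"delta_pos":[-4,0,0],"yaw":0},{"delta_pos":[-4,0,0],"yaw":0}]'
python3 - <<'E'
from h import *
print(tocab(robot.get_obs()["tool_pos"]))
w=snap("wrist","B"); crop(w,100,60,500,360,2,"w25")
E
```

```text
time: 39.35
tool_pos: [0.5778, 0.0371, 0.0616]
ee_rot: [-1.568, -0.01, -1.467]
wrist_force: [2.5, -12.7, 5.0]
width: 0.01
[[-0.0887 -0.0005]]
```

View pics/w25.png

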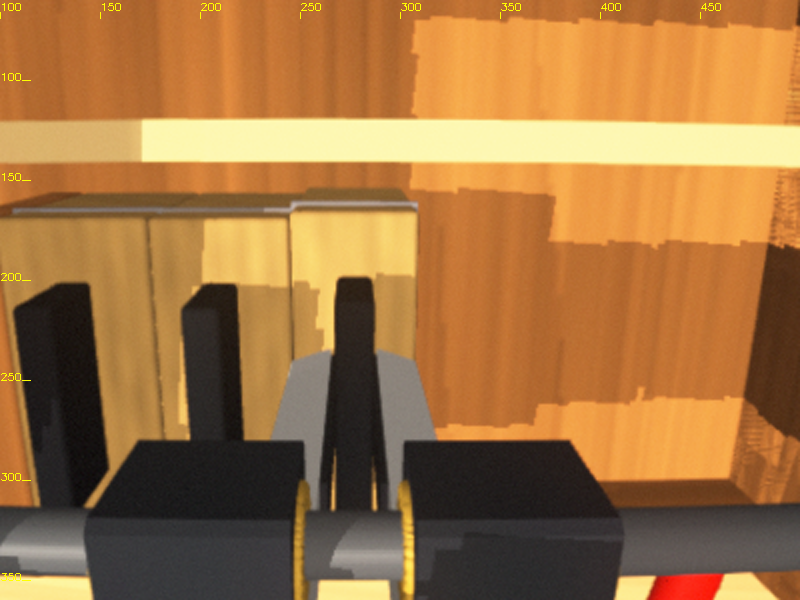

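```bash
python3 -m handwheel '[{"delta_pos":[2,-1,0],"yaw":0},{"delta_pos":[5,-1.5,0],"yaw":0},{"delta_pos":[5,-1.5,0],"yaw":0}]'; python3 -m handwheel '[{"delta_pos":[0,0,0],"yaw":0},{"delta_pos":[0,0,0],"yaw":0},{"delta_pos":[0,0,0],"yaw":0},{"delta_pos":[0,0,0],"yaw":0},{"delta_pos":[0,-10,0],"yaw":0},{"delta_pos":[0,-40,0],"yaw":0},{"delta_pos":[0,-85,0],"yaw":0},{"delta_pos":[0,-130,0],"yaw":0},{"delta_pos":[0,-175,0],"yaw":0},{"delta_pos":[0,-220,0],"yaw":0},{"delta_pos":[0,-220,0],"yaw":0},{"delta_pos":[0,-220,0],"yaw":0}]' 175
python3 - <<'E'
from h import *
w=snap("wrist","C"); crop(w,0,0,560,420,1.4,"w26");s=snap("side","C"); crop(s,130,60,400,260,3,"c23"); crop(s,150,110,210,200,7,"c24"); a=snap("scene","C"); crop(a,380,200,480,300,6,"s2")
E
```

```text
time: 39.7
tool_pos: [0.577, 0.0371, 0.0615]
ee_rot: [-1.571, 0.0, -1.466]
wrist_force: [3.2, -3.1, 0.2]
width: 0.01
time: 40.9
tool_pos: [0.5773, 0.0375, 0.2839]
ee_rot: [-1.567, -0.0, -1.465]
wrist_force: [0.5, 0.0, -1.1]
width: 0.0291
```

View pics/w26.png

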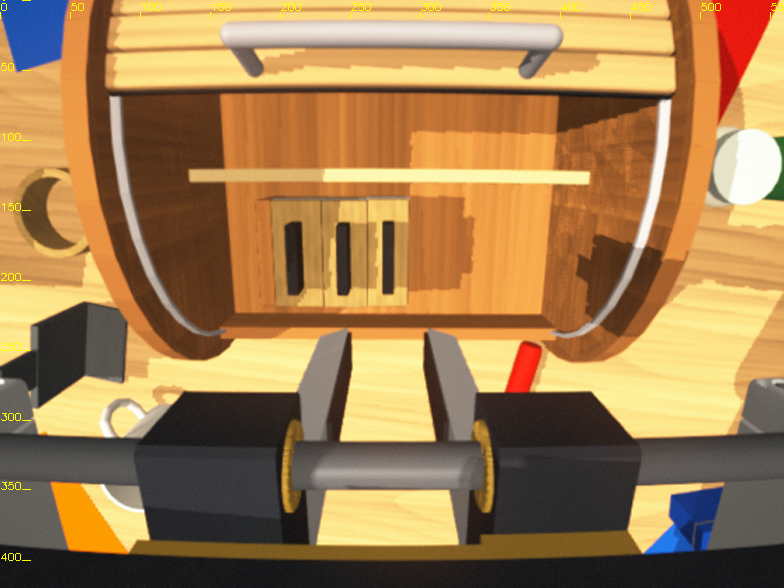

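View pics/c23.png

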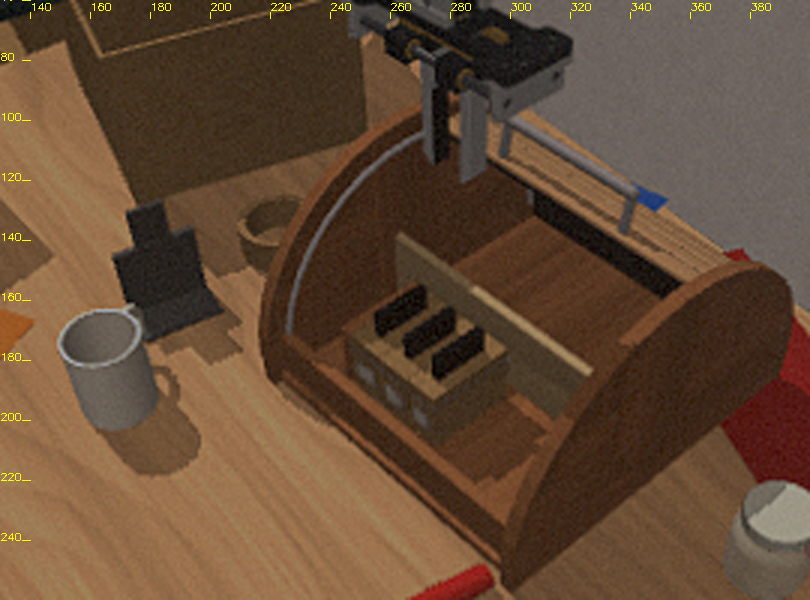

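View pics/s2.png

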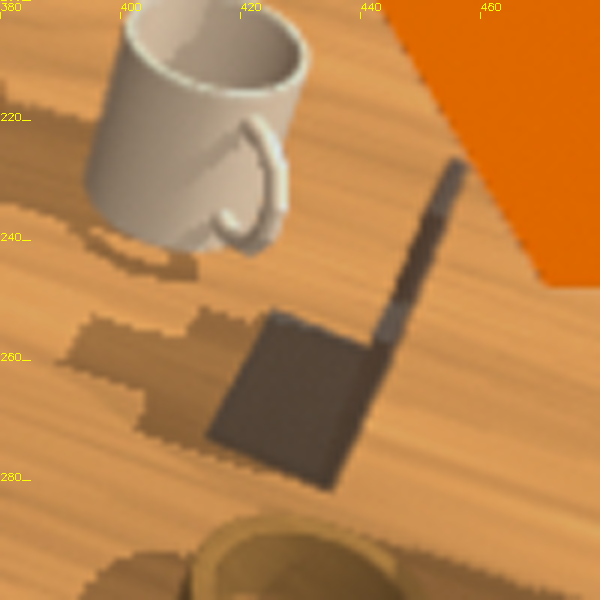

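Run:
```python
from h import *
a=load("scene","C"); s=load("side","C")
print("foot",onplane(a,[(425.8,252),(414.7,272.8),(435.3,281.7)],.005).round(4))
print("tab top scene",onplane(a,[(456,226.5),(457.5,228)],.132).round(4),"side tab top",onplane(s,[(173,130),(183,127.5)],.132).round(4), "plate top corners side",onplane(s,[(168,144),(193.5,136.5)],.085).round(4))
```

```text
foot [[0.3791 0.3301 0.005 ]
 [0.4698 0.32   0.005 ]
 [0.4751 0.371  0.005 ]]
tab top scene [[0.4076 0.3731 0.132 ]
 [0.4116 0.377  0.132 ]] side tab top [[0.4152 0.3725 0.132 ]
 [0.4451 0.364  0.132 ]] plate top corners side [[0.39   0.3795 0.085 ]
 [0.4708 0.3613 0.085 ]]
```

View pics/c24.png

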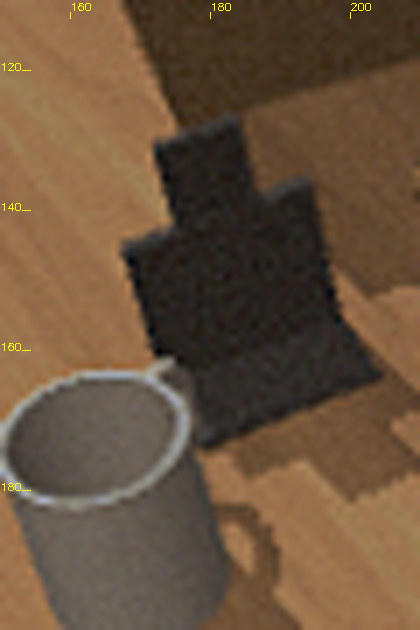

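Run:
```python
from h import *
go([.43,.37,.29],-.15-np.pi/2)
```

```text
delta mm [-346.1  -10.7 -109.9] yaw 0.2559 now [0.5759 0.0375 0.2793] -1.4649 0.0294
```

```bash
python3 -m handwheel '[{"delta_pos":[-35,0,-11],"yaw":0.02},{"delta_pos":[-70,0,-22],"yaw":0.05},{"delta_pos":[-105,0,-33],"yaw":0.08},{"delta_pos":[-140,0,-44],"yaw":0.1},{"delta_pos":[-175,0,-55],"yaw":0.13},{"delta_pos":[-210,0,-66],"yaw":0.15},{"delta_pos":[-245,0,-77],"yaw":0.18},{"delta_pos":[-280,0,-88],"yaw":0.2},{"delta_pos":[-315,0,-99],"yaw":0.23},{"delta_pos":[-346,0,-110],"yaw":0.256},{"delta_pos":[-346,0,-110],"yaw":0.256},{"delta_pos":[-346,0,-110],"yaw":0.256}]' 150; python3 -m handwheel '[{"delta_pos":[0,0,0],"yaw":0},{"delta_pos":[0,0,0],"yaw":0}]'
python3 - <<'E'
from h import *
w=snap("wrist","D"); crop(w,140,60,440,300,2.6,"w27"); print(robot.get_obs()["joint_positions"])
E
```

```text
time: 42.25
tool_pos: [0.4301, 0.3697, 0.2797]
ee_rot: [-1.573, -0.003, -1.719]
wrist_force: [0.8, -0.1, -1.8]
width: 0.0387
time: 42.45
tool_pos: [0.4314, 0.3687, 0.2814]
ee_rot: [-1.571, -0.001, -1.723]
wrist_force: [0.2, -0.3, -1.0]
width: 0.0386
[ 6.07511274e-01  1.30564136e-01  1.12623930e+00 -2.92157015e-04
  1.88525469e+00  2.33024128e+00]
```

View pics/w27.png

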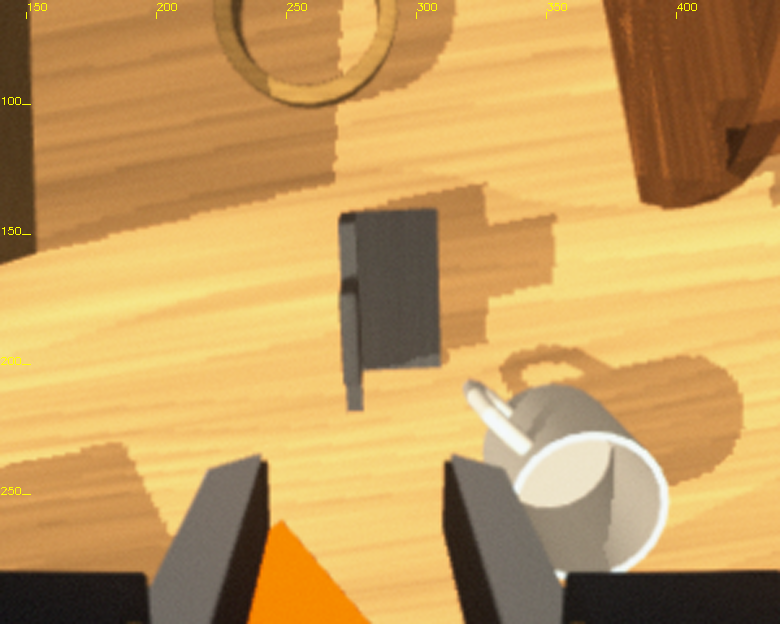

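Run:
```python
from h import *
w=load("wrist","D"); crop(w,260,130,330,230,7.5,"w28")
```

```text
(no output)
```

View pics/w28.png

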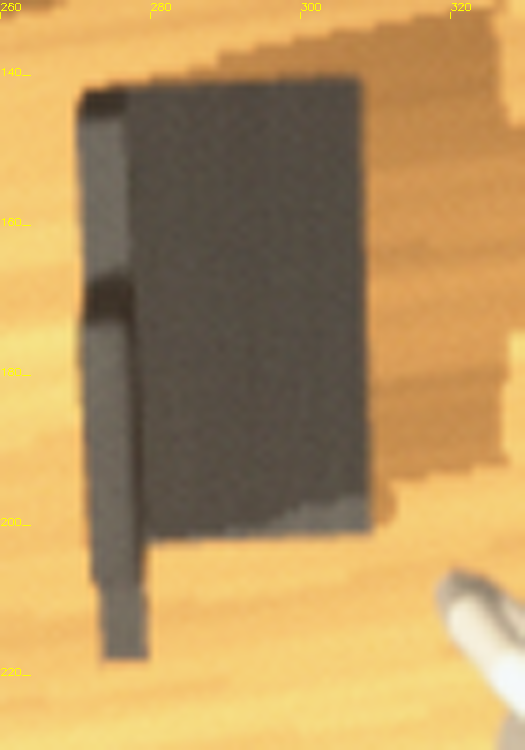

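Run:
```python
from h import *
w=load("wrist","D")
w_=.008;x=.045
M=[[x,.004,.085],[x,-.004,.085],[-x,.004,.085],[-x,-.004,.085],[.02,.004,.132],[.02,-.004,.132],[-.02,.004,.132],[-.02,-.004,.132],[x,-.049,.005],[-x,-.049,.005]]
U=[(270.4,145.7),(277.1,145.7),(273.6,218),(279.7,218),(271.1,172.9),(277.3,172.9),(272.4,208),(278.7,208),(308,140.4),(309.3,200.7)]
p,r=fit([.43,.37,-.1],[(w,M,U)]); print(p,np.abs(r).max(1).round(1))
go([p[0],p[1],.12],p[2]-np.pi/2)
```

```text
[ 0.42967607  0.36977429 -0.11147981] [0.2 0.3 0.2 0.  0.7 0.7 0.7 0.6 0.4 0.7]
delta mm [ -0.7 161.6  -1.9] yaw -0.0405 now [0.4314 0.3688 0.2816] -1.7228 0.0386
```

```bash
python3 -m handwheel '[{"delta_pos":[-0.5,30,-2],"yaw":-0.04},{"delta_pos":[-0.5,60,-2],"yaw":-0.04},{"delta_pos":[-0.5,90,-2],"yaw":-0.04},{"delta_pos":[-0.5,120,-2],"yaw":-0.04},{"delta_pos":[-0.5,150,-2],"yaw":-0.04},{"delta_pos":[-0.5,175,-2],"yaw":-0.04},{"delta_pos":[-0.5,190,-2],"yaw":-0.04},{"delta_pos":[-0.5,190,-2],"yaw":-0.04},{"delta_pos":[-0.5,190,-2],"yaw":-0.04}]'
python3 - <<'E'
from h import *
go([.4297,.3698,.074],-.1115-np.pi/2)
w=snap("wrist","E"); crop(w,180,90,400,290,3.5,"w29")
E
```

```text
time: 43.4
tool_pos: [0.4297, 0.3707, 0.0928]
ee_rot: [-1.57, 0.001, -1.682]
wrist_force: [0.1, 0.0, 0.3]
width: 0.0384
delta mm [ 0.9 18.8  0.1] yaw 0.0007 now [0.4297 0.3707 0.0928] -1.6816 0.0384
```

View pics/w29.png

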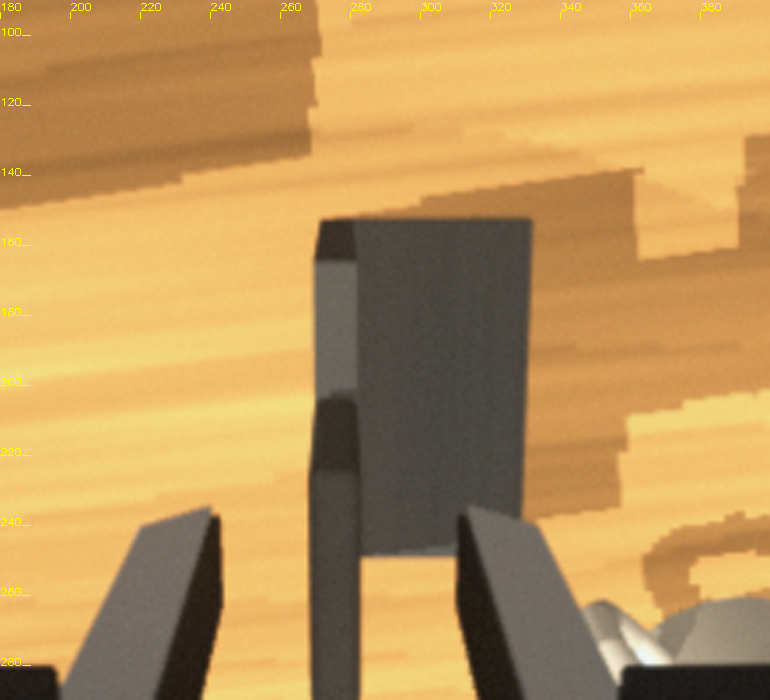

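```bash
python3 -m handwheel '[{"delta_pos":[0,8,0],"yaw":0},{"delta_pos":[0,15,0],"yaw":0},{"delta_pos":[0,18,0],"yaw":0},{"delta_pos":[0,18,0],"yaw":0}]'; python3 -m handwheel '[{"delta_pos":[0,0,0],"yaw":0},{"delta_pos":[0,0,0],"yaw":0},{"delta_pos":[0,0,0],"yaw":0},{"delta_pos":[0,0,0],"yaw":0},{"delta_pos":[0,0,0],"yaw":0},{"delta_pos":[0,-5,0],"yaw":0},{"delta_pos":[0,-10,0],"yaw":0},{"delta_pos":[0,-10,0],"yaw":0},{"delta_pos":[0,-10,0],"yaw":0}]' 255;  python3 - <<'E'
from h import *
w=snap("wrist","F"); crop(w,180,90,400,290,3.5,"w30"); s=snap("side","F"); crop(s,130,60,260,210,5,"c25")
E
```

```text
time: 43.85
tool_pos: [0.4285, 0.3703, 0.073]
ee_rot: [-1.572, -0.001, -1.681]
wrist_force: [-0.0, 0.0, -1.6]
width: 0.0389
time: 44.75
tool_pos: [0.429, 0.3706, 0.0839]
ee_rot: [-1.571, 0.0, -1.681]
wrist_force: [-1.1, -0.0, -3.2]
width: 0.0076
```

View pics/w30.png

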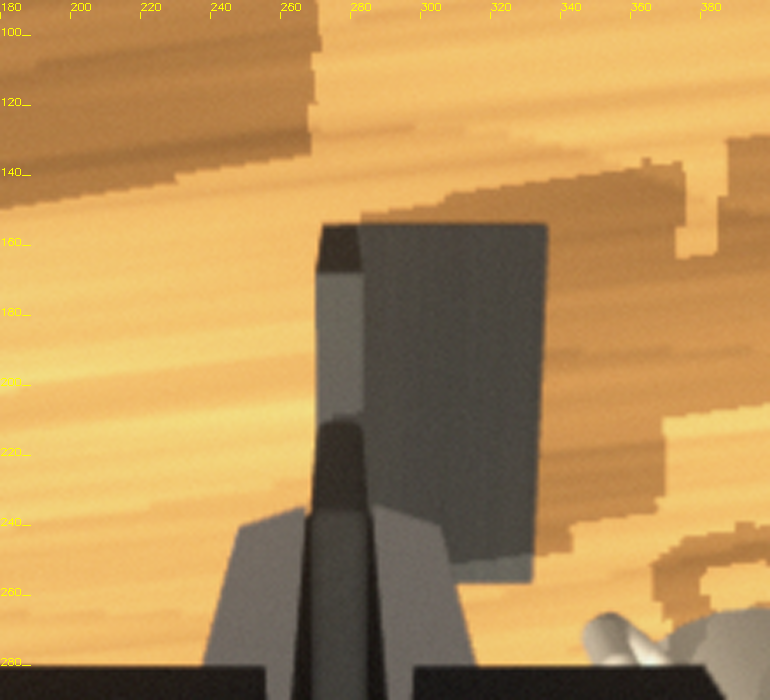

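View pics/c25.png

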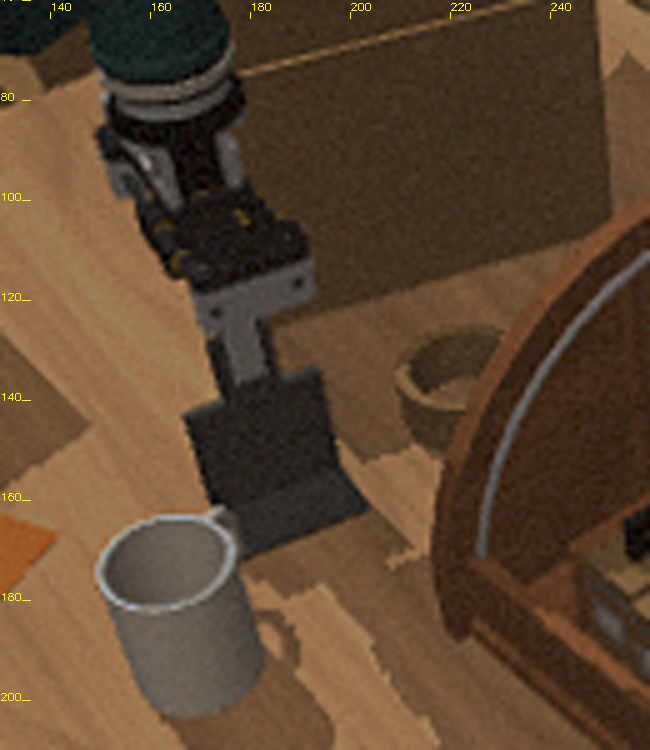

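```bash
python3 -m handwheel '[{"delta_pos":[0,-20,0],"yaw":0},{"delta_pos":[0,-60,0],"yaw":0},{"delta_pos":[0,-100,0],"yaw":0},{"delta_pos":[0,-140,0],"yaw":0},{"delta_pos":[0,-180,0],"yaw":0},{"delta_pos":[0,-215,0],"yaw":0},{"delta_pos":[0,-245,0],"yaw":0},{"delta_pos":[0,-245,0],"yaw":0},{"delta_pos":[0,-245,0],"yaw":0}]';  python3 - <<'E'
from h import *
go([*cab(-.089,-.034),.33],.106-np.pi/2)
s=snap("side","G"); crop(s,100,0,400,260,2.5,"c26")
E
```

```text
time: 45.75
tool_pos: [0.4291, 0.3708, 0.3283]
ee_rot: [-1.571, 0.0, -1.681]
wrist_force: [0.5, -0.8, -4.9]
width: 0.0077
delta mm [348.   -1.7 191.5] yaw -0.2161 now [0.4291 0.3708 0.3283] -1.6809 0.0077
```

View pics/c26.png

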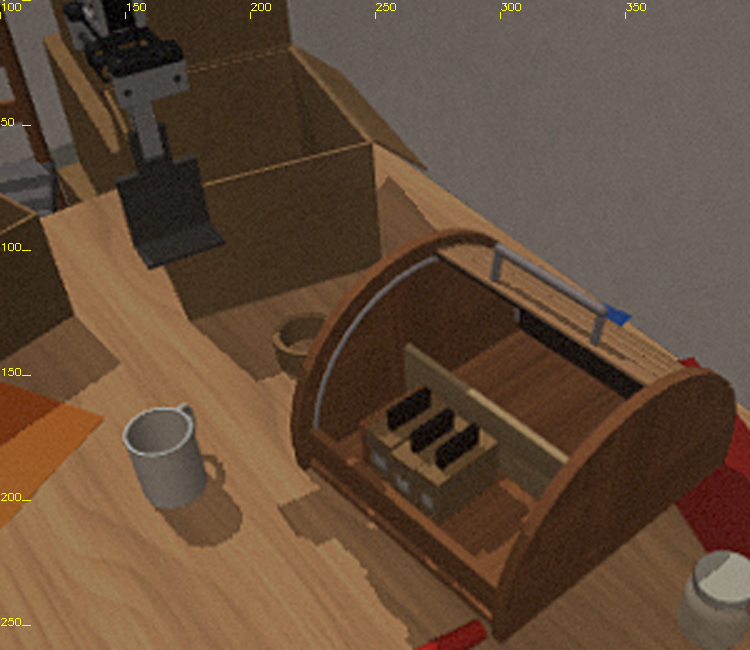

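```bash
python3 -m handwheel '[{"delta_pos":[25,0,14],"yaw":-0.02},{"delta_pos":[60,0,33],"yaw":-0.04},{"delta_pos":[97,0,53],"yaw":-0.06},{"delta_pos":[134,0,74],"yaw":-0.08},{"delta_pos":[171,0,94],"yaw":-0.1},{"delta_pos":[208,0,114],"yaw":-0.12},{"delta_pos":[245,0,135],"yaw":-0.15},{"delta_pos":[280,0,154],"yaw":-0.18},{"delta_pos":[310,0,171],"yaw":-0.2},{"delta_pos":[334,0,184],"yaw":-0.216},{"delta_pos":[348,0,191],"yaw":-0.216},{"delta_pos":[348,0,191],"yaw":-0.216}]'; python3 -m handwheel '[{"delta_pos":[0,0,0],"yaw":0},{"delta_pos":[0,30,0],"yaw":0},{"delta_pos":[0,65,0],"yaw":0},{"delta_pos":[0,100,0],"yaw":0},{"delta_pos":[0,130,0],"yaw":0},{"delta_pos":[0,150,0],"yaw":0},{"delta_pos":[0,150,0],"yaw":0},{"delta_pos":[0,150,0],"yaw":0}]';python3 - <<'E'
from h import *
go([*cab(-.089,-.034),.0965],.106-np.pi/2)
w=snap("wrist","H"); crop(w,100,60,500,360,2,"w31");s=snap("side","H"); crop(s,180,40,400,260,3,"c27")
E
```

```text
time: 47.0
tool_pos: [0.5803, 0.0022, 0.3258]
ee_rot: [-1.576, 0.001, -1.468]
wrist_force: [0.5, 0.5, -3.6]
width: 0.0079
time: 47.8
tool_pos: [0.5803, 0.0052, 0.1795]
ee_rot: [-1.57, 0.0, -1.463]
wrist_force: [0.4, -0.4, -4.4]
width: 0.0077
delta mm [ 1.5 83.   0.7] yaw 0.0017 now [0.5803 0.0052 0.1795] -1.4631 0.0077
```

View pics/w31.png

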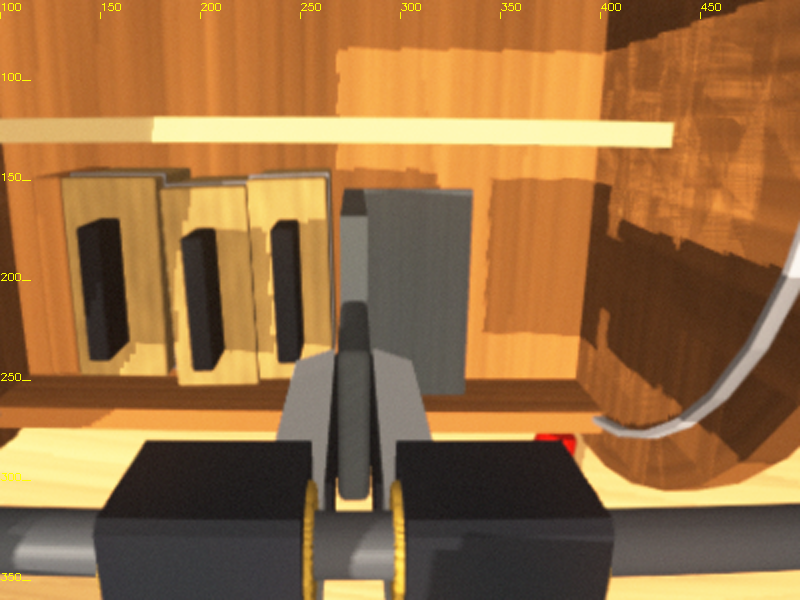

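View pics/c27.png

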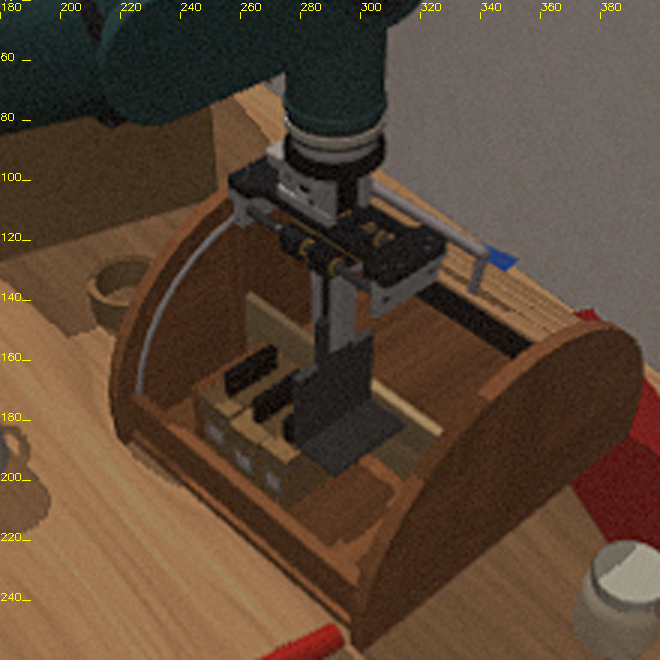

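Run:
```python
from h import *
w=load("wrist","H"); crop(w,120,135,280,265,5,"w32")
f=lambda L:[(x/2+100,y/2+60) for x,y in L]
for n,L in dict(A=[(62,178),(157,178),(78,376),(168,375)],B=[(165,188),(246,186),(178,385),(257,383)],C=[(250,180),(328,178),(258,380),(334,378)]).items():
    print(n,tocab(onplane(w,f(L),.082)).tolist())
```

```text
A [[-0.042, 0.0991], [-0.0423, 0.0553], [-0.1381, 0.1014], [-0.1372, 0.0567]]
B [[-0.0468, 0.0519], [-0.0461, 0.0151], [-0.1423, 0.0521], [-0.1411, 0.0133]]
C [[-0.0434, 0.0132], [-0.0425, -0.0219], [-0.1395, 0.0128], [-0.1383, -0.0241]]
```

View pics/w32.png

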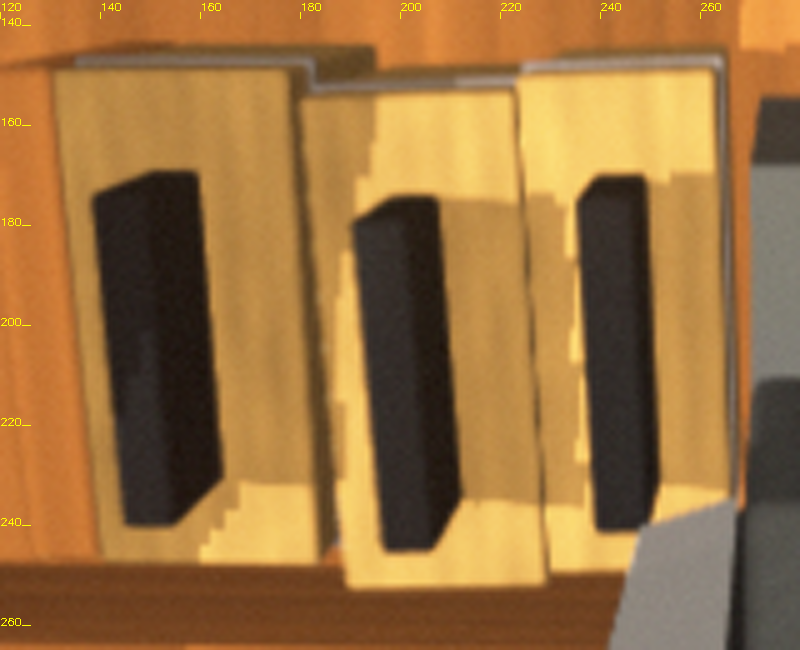

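```bash
python3 -m handwheel '[{"delta_pos":[4,0,0],"yaw":0.002},{"delta_pos":[4,25,0],"yaw":0.002},{"delta_pos":[4,50,0],"yaw":0.002},{"delta_pos":[4,70,0],"yaw":0.002},{"delta_pos":[4,80,0],"yaw":0.002},{"delta_pos":[4,87,0],"yaw":0.002},{"delta_pos":[4,90,0],"yaw":0.002},{"delta_pos":[4,90,0],"yaw":0.002},{"delta_pos":[4,90,0],"yaw":0.002}]';python3 -m handwheel '[{"delta_pos":[0,1,0],"yaw":0},{"delta_pos":[0,2,0],"yaw":0},{"delta_pos":[0,2,0],"yaw":0}]';python3 -m handwheel '[{"delta_pos":[0,1,0],"yaw":0},{"delta_pos":[0,1,0],"yaw":0}]'
```

```text
time: 48.8
tool_pos: [0.5818, -0.0003, 0.0902]
ee_rot: [-1.569, -0.0, -1.467]
wrist_force: [-0.0, 0.5, -4.2]
width: 0.0083
time: 49.1
tool_pos: [0.581, -0.0002, 0.087]
ee_rot: [-1.571, -0.0, -1.467]
wrist_force: [-0.1, 0.8, -4.1]
width: 0.0077
time: 49.3
tool_pos: [0.5811, -0.0002, 0.0861]
ee_rot: [-1.57, -0.0, -1.467]
wrist_force: [0.2, 0.2, -3.2]
width: 0.0079
```

```bash
python3 -m handwheel '[{"delta_pos":[0,1,0],"yaw":0},{"delta_pos":[0,1,0],"yaw":0}]'; python3 -m handwheel '[{"delta_pos":[0,0.5,0],"yaw":0},{"delta_pos":[0,0.5,0],"yaw":0}]'
python3 - <<'E'
from h import *
print(tocab(robot.get_obs()["tool_pos"]))
w=snap("wrist","I"); crop(w,100,60,500,360,2,"w33")
E
```

```text
time: 49.5
tool_pos: [0.5811, -0.0002, 0.0861]
ee_rot: [-1.57, -0.0, -1.467]
wrist_force: [-2.3, 0.9, 2.3]
width: 0.0079
time: 49.7
tool_pos: [0.5811, -0.0002, 0.0861]
ee_rot: [-1.57, -0.0, -1.467]
wrist_force: [-4.6, 1.1, 5.8]
width: 0.0075
[[-0.0894 -0.0379]]
```

View pics/w33.png

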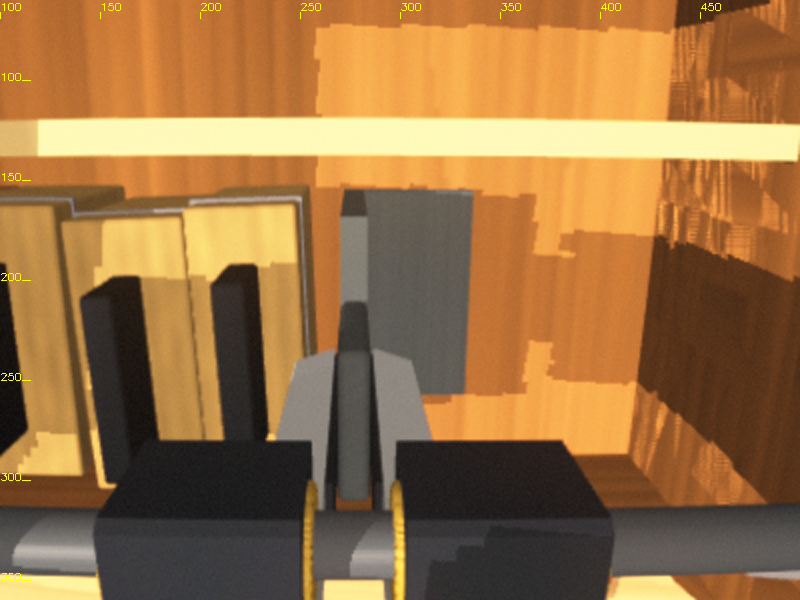

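```bash
python3 -m handwheel '[{"delta_pos":[0,-2.5,0],"yaw":0},{"delta_pos":[0,-2.5,0],"yaw":0},{"delta_pos":[0,-2.5,0],"yaw":0},{"delta_pos":[0,-2.5,0],"yaw":0},{"delta_pos":[0,-8,0],"yaw":0},{"delta_pos":[0,-14,0],"yaw":0},{"delta_pos":[0,-14,0],"yaw":0}]' 195; python3 -m handwheel '[{"delta_pos":[0,0,0],"yaw":0},{"delta_pos":[0,0,0],"yaw":0},{"delta_pos":[0,0,0],"yaw":0},{"delta_pos":[0,0,0],"yaw":0}]' 255
python3 - <<'E'
from h import *
print(tocab(robot.get_obs()["tool_pos"]))
s=snap("side","J"); crop(s,220,80,360,220,5,"c28")
E
```

```text
time: 50.45
tool_pos: [0.582, -0.0003, 0.1]
ee_rot: [-1.568, -0.001, -1.467]
wrist_force: [0.7, 0.3, -0.9]
width: 0.0226
time: 50.85
tool_pos: [0.5809, -0.0002, 0.0983]
ee_rot: [-1.571, 0.0, -1.467]
wrist_force: [0.1, 0.2, -0.9]
width: 0.0077
[[-0.0896 -0.0379]]
```

View pics/c28.png

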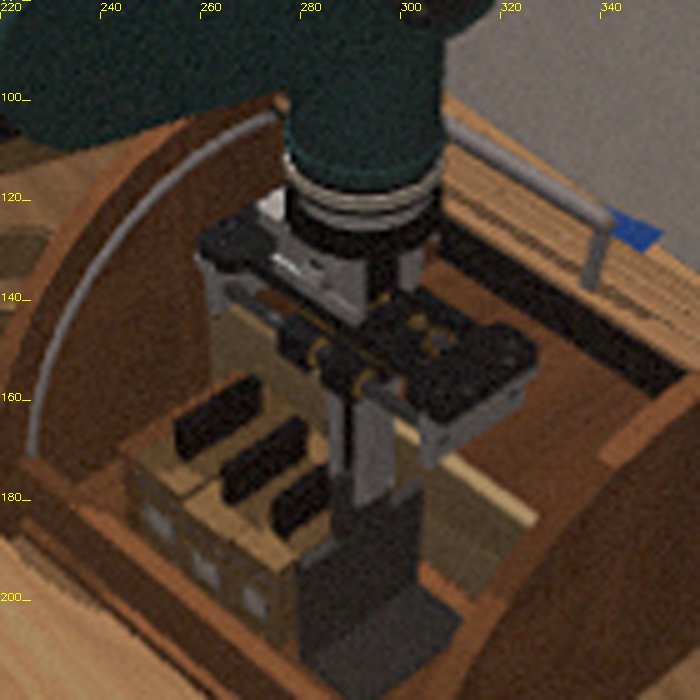

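```bash
python3 -m handwheel '[{"delta_pos":[-3,0,0],"yaw":0},{"delta_pos":[-6,0,0],"yaw":0},{"delta_pos":[-8,0,0],"yaw":0},{"delta_pos":[-10,0,0],"yaw":0},{"delta_pos":[-12,0,0],"yaw":0},{"delta_pos":[-13,0,0],"yaw":0},{"delta_pos":[-13,0,0],"yaw":0}]'; python3 -m handwheel '[{"delta_pos":[-1,0,0],"yaw":0},{"delta_pos":[-2,0,0],"yaw":0},{"delta_pos":[-2,0,0],"yaw":0}]'
python3 - <<'E'
from h import *
print(tocab(robot.get_obs()["tool_pos"]))
E
```

```text
time: 51.6
tool_pos: [0.5794, 0.0125, 0.0983]
ee_rot: [-1.571, -0.001, -1.467]
wrist_force: [-0.8, -2.4, -1.1]
width: 0.0079
time: 51.9
tool_pos: [0.5793, 0.0145, 0.0983]
ee_rot: [-1.571, -0.0, -1.467]
wrist_force: [0.5, -2.7, -1.5]
width: 0.008
[[-0.0897 -0.0231]]
```

```bash
python3 -m handwheel '[{"delta_pos":[-1,0,0],"yaw":0},{"delta_pos":[-2,0,0],"yaw":0},{"delta_pos":[-2,0,0],"yaw":0}]'; python3 -m handwheel '[{"delta_pos":[-1,0,0],"yaw":0},{"delta_pos":[-2,0,0],"yaw":0},{"delta_pos":[-2,0,0],"yaw":0}]'
python3 - <<'E'
from h import *
print(tocab(robot.get_obs()["tool_pos"]))
w=snap("wrist","K"); crop(w,60,60,460,360,2,"w34");s=snap("side","K"); crop(s,220,80,360,220,5,"c29")
E
```

```text
time: 52.2
tool_pos: [0.5793, 0.0155, 0.0983]
ee_rot: [-1.571, -0.002, -1.468]
wrist_force: [0.3, -5.0, -2.7]
width: 0.0077
time: 52.5
tool_pos: [0.5792, 0.0158, 0.0984]
ee_rot: [-1.571, -0.005, -1.468]
wrist_force: [-0.4, -9.0, -1.1]
width: 0.0076
[[-0.0896 -0.0218]]
```

View pics/w34.png

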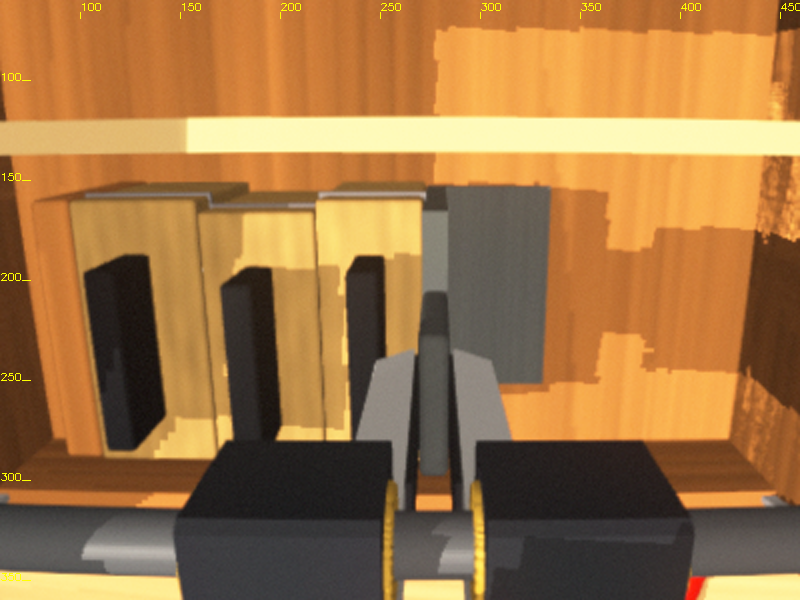

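View pics/c29.png

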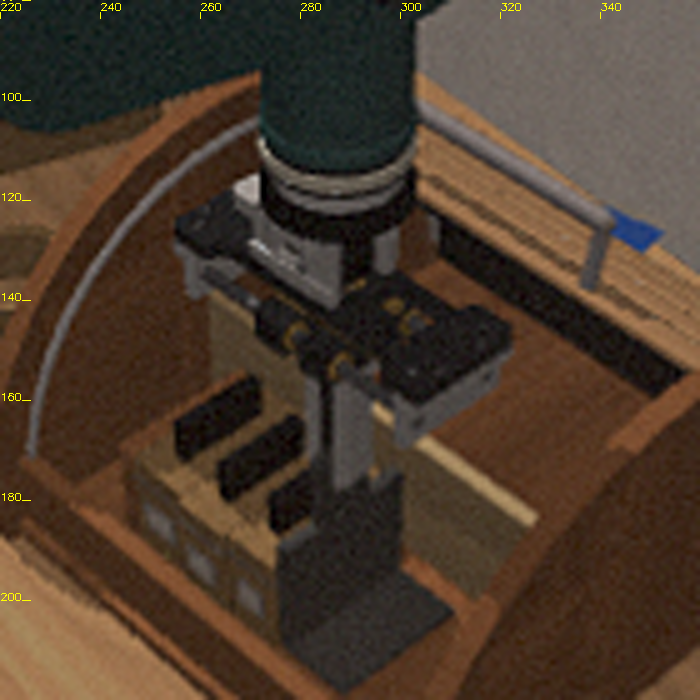

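```bash
python3 -m handwheel '[{"delta_pos":[-1,0,0],"yaw":0},{"delta_pos":[-3,0,0],"yaw":0},{"delta_pos":[-3,0,0],"yaw":0}]'; python3 -m handwheel '[{"delta_pos":[3,0,0],"yaw":0},{"delta_pos":[6,-0.5,0],"yaw":0},{"delta_pos":[6,-0.5,0],"yaw":0}]'
python3 - <<'E'
from h import *
print(tocab(robot.get_obs()["tool_pos"]))
E
```

```text
time: 52.9
tool_pos: [0.579, 0.0168, 0.0985]
ee_rot: [-1.571, -0.009, -1.469]
wrist_force: [0.0, -12.5, -2.0]
width: 0.0077
time: 53.2
tool_pos: [0.5792, 0.0154, 0.0984]
ee_rot: [-1.571, 0.0, -1.468]
wrist_force: [0.8, -3.7, -4.3]
width: 0.0076
[[-0.0897 -0.0222]]
```

```bash
python3 -m handwheel '[{"delta_pos":[0,0,0],"yaw":0},{"delta_pos":[0,0,0],"yaw":0},{"delta_pos":[0,0,0],"yaw":0},{"delta_pos":[0,-8,0],"yaw":0},{"delta_pos":[0,-30,0],"yaw":0},{"delta_pos":[0,-65,0],"yaw":0},{"delta_pos":[0,-105,0],"yaw":0},{"delta_pos":[0,-145,0],"yaw":0},{"delta_pos":[0,-185,0],"yaw":0},{"delta_pos":[0,-185,0],"yaw":0},{"delta_pos":[0,-185,0],"yaw":0}]' 190
python3 - <<'E'
from h import *
w=snap("wrist","L"); crop(w,130,70,330,230,4,"w35");s=snap("side","L"); crop(s,220,80,360,220,5,"c30"); a=snap("scene","L"); crop(a,0,0,560,420,1.4,"s3")
E
```

```text
time: 54.3
tool_pos: [0.5798, 0.016, 0.2854]
ee_rot: [-1.567, -0.0, -1.467]
wrist_force: [1.5, 0.0, -1.6]
width: 0.0239
```

View pics/w35.png

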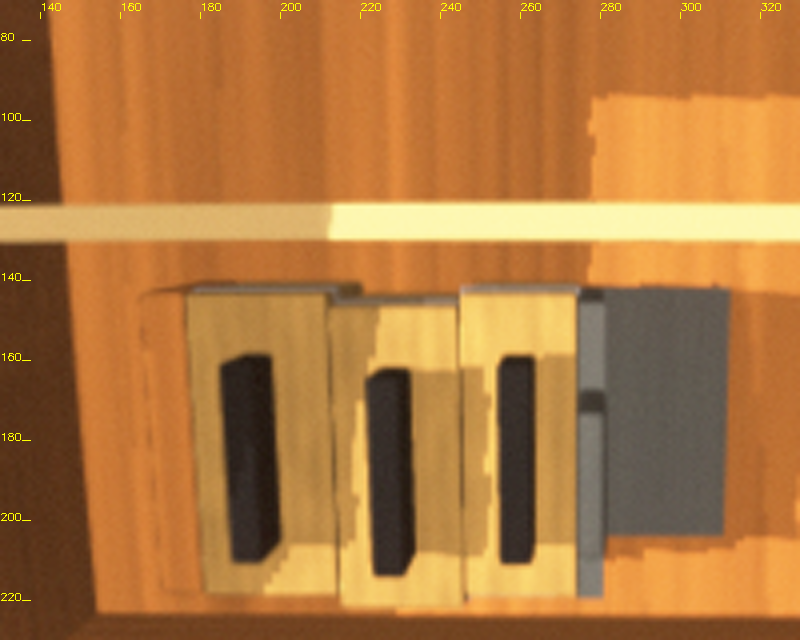

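View pics/c30.png

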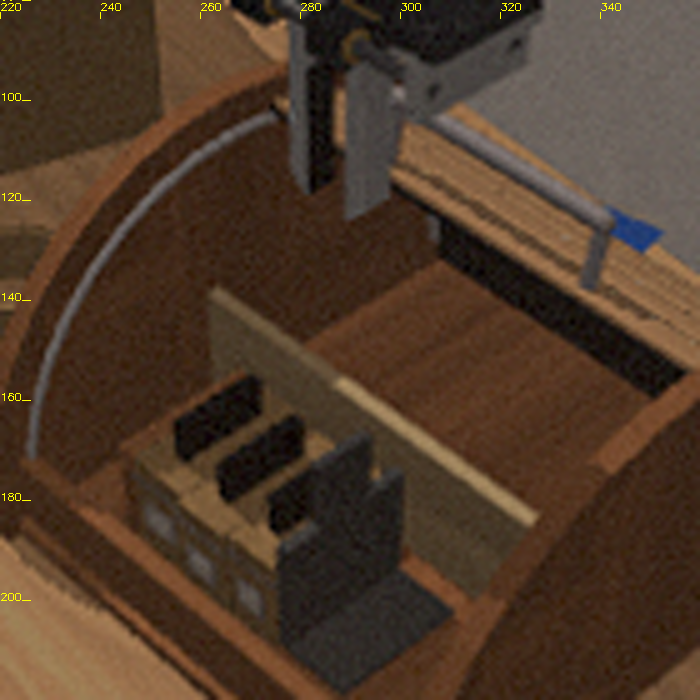

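View pics/s3.png

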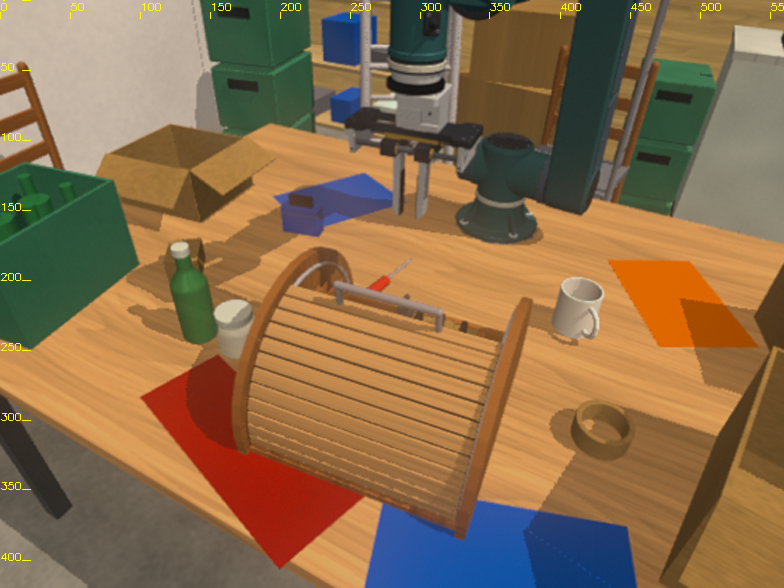

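Run:
```python
from h import *
w=load("wrist","L")
f=lambda L:[(x/4+130,y/4+70) for x,y in L]
for n,L in dict(D=[(165,293)],A=[(186,294),(327,294),(203,594),(337,595)],B=[(328,307),(457,306),(341,606),(463,605)],C=[(459,294),(574,293),(466,598),(575,597)]).items():
    P=tocab(onplane(w,f(L),.082)); print(n,P.tolist())
    if len(P)>1: print("   mid",P.mean(0).round(4),"yaw L/R",np.round([np.arctan2(*(P[0]-P[2])[::-1]),np.arctan2(*(P[1]-P[3])[::-1])],3))
print("bookend plate top",tocab(onplane(w,f([(579,302),(605,302),(579,597),(603,597)]),.097)).tolist())
print("foot outer",tocab(onplane(w,f([(729,289),(722,535)]),.017)).tolist())
s=load("side","L"); crop(s,0,0,560,420,1.4,"c31")
```

```text
D [[-0.0423, 0.1055]]
A [[-0.0427, 0.099], [-0.043, 0.0559], [-0.1377, 0.1005], [-0.138, 0.0572]]
   mid [-0.0904  0.0782] yaw L/R [-0.016 -0.014]
B [[-0.0469, 0.0558], [-0.0469, 0.0165], [-0.1417, 0.0561], [-0.1414, 0.0169]]
   mid [-0.0942  0.0363] yaw L/R [-0.003 -0.004]
C [[-0.0433, 0.0158], [-0.0431, -0.019], [-0.1391, 0.0159], [-0.1388, -0.0189]]
   mid [-0.0911 -0.0015] yaw L/R [-0.001 -0.001]
bookend plate top [[-0.0447, -0.0205], [-0.0447, -0.0281], [-0.1343, -0.0203], [-0.1344, -0.0277]]
foot outer [[-0.0458, -0.0728], [-0.1346, -0.0723]]
```

View pics/c31.png

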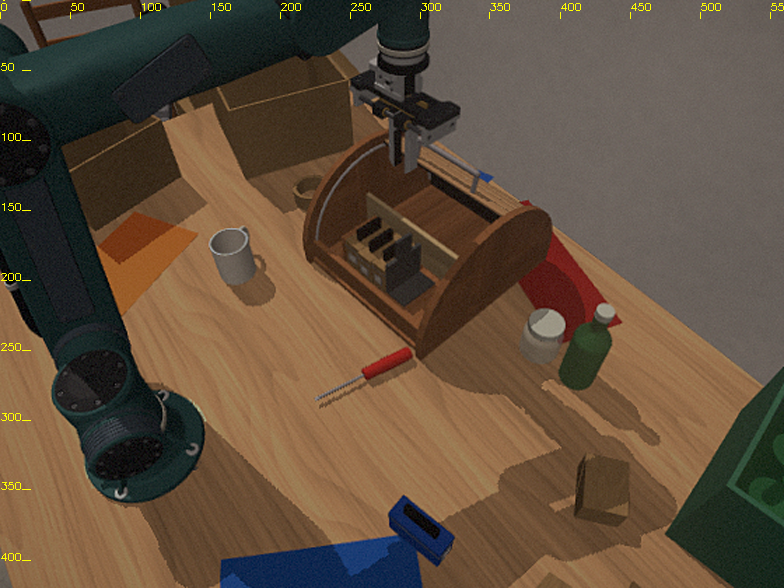

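```bash
python3 -m handwheel '[{"delta_pos":[0,-5,0],"yaw":0},{"delta_pos":[0,-5,0],"yaw":0},{"delta_pos":[0,-5,0],"yaw":0},{"delta_pos":[0,-5,0],"yaw":0},{"delta_pos":[0,-5,0],"yaw":0}]'
python3 - <<'E'
from h import *
w=snap("wrist","M"); print(cv2.absdiff(w["image"][130:225,150:320],load("wrist","L")["image"][130:225,150:320]).mean()); crop(w,130,70,330,230,4,"w36")
E
```

```text
time: 54.95
tool_pos: [0.5793, 0.0157, 0.2887]
ee_rot: [-1.571, 0.0, -1.467]
wrist_force: [0.1, 1.1, -0.9]
width: 0.0241
7.4279050567595455
```

View pics/w36.png

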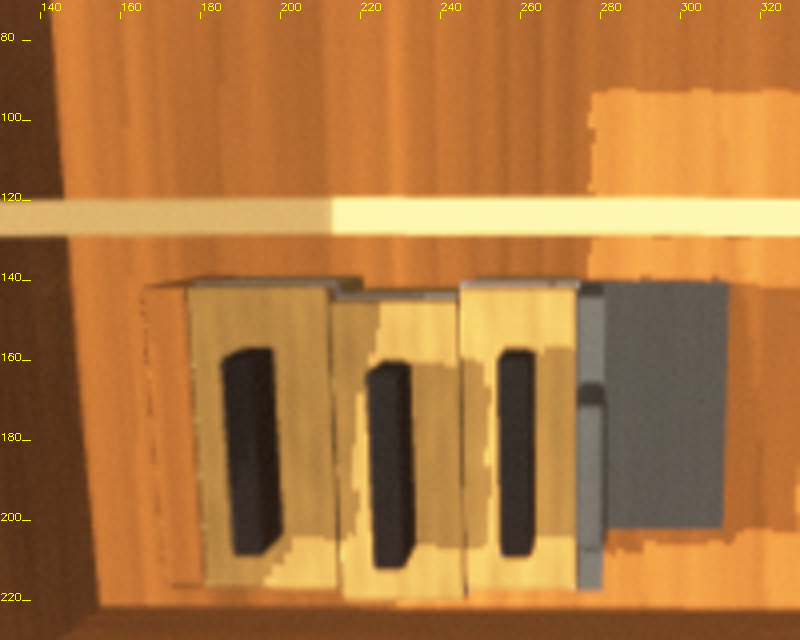

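The row is unchanged and flush, and the gripper is well clear. I'm handing the job in.

```bash
python3 -c "
from bench import robot
print(robot.close_job())"
```

```text
the job is handed in; nothing more can be done
None
```

The job is handed in after about 55 s of robot time. The shutter is up and stays open by itself. The row starts tight against the divider: the 44 mm box, then the 40 mm, then the 36 mm, then the bookend with its foot pointing right. Only three file boxes were present, all with labels to the front, and I left the blue look-alike alone.

**Last camera check:**

| Check | Measured | Limit |
|---|---|---|
| Gaps in the row | about 0–1 mm | 4 mm |
| Sideways offset between neighbours | 4 mm or less | 12 mm |
| Box angle from straight | 0.016 rad or less | 0.06 rad |

The shutter was still up and the gripper was clear of everything. In the pictures the other things on the table looked where they started; I did not measure them again.

**What went differently from expected:**
- **Fingertips:** they sit about 24 mm above the TCP the robot reports. The first grip on the shutter bar therefore closed on nothing, and I corrected for the offset from then on.
- **Row disturbed:** the two right-hand boxes had shifted about 4 mm by the time the bookend arrived. Pushing with the bookend closed the gap again, but the middle box still sits about 4 mm forward of its neighbours.

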